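# Wedge a sanding block tight with a mallet

### The arm

A 6-joint arm with a two-finger parallel gripper is mounted at the origin on a cart in front of the work surface, level with it; the furniture and walls round the work are solid. World frame = base frame: x ahead of the robot, y to its left, z up, the work surface at z = 0. Lengths are in mm, angles in degrees, forces in N, time in s.
With the tool pointing down it reaches from about 250 to 725 mm from the base axis. Payload 4 kg.
Tool frame: the origin (TCP) lies at the very end of the fingers, on their centre line; the grasp point (between the pads) lies 19 mm behind it; z points along the fingers, y is the line along which they close (so a half turn about z gives the same grasp; the last joint's range is limited). The gripper opens to 85 mm and grips with 20 to 120 N. Pads are 22 mm wide; open, the fingers measure 114 mm over their backs; the gripper's body (76 mm by 85 mm) begins 54 mm behind the grasp point. The pads swing forward as they close: fully open they stand 13 mm farther back than shut.
Start: joints at [73.281, 13.785, 0.286, 76.501, 0, 90], TCP at [143.836, 478.864, 202.206] pointing down, gripper open.
Joint ranges: [-155.79, 155.79], [-60.16, 107.12], [-62.33, 73.08], [-114, 123.19], [-81.49, 82.49], [-180, 180]. Speed limits (degrees/s): [159.86, 159.86, 180, 180, 180, 180].

### API

Orientations are given as [roll, pitch, yaw] about the fixed x, y, z axes, in that order (R = Rz(yaw) Ry(pitch) Rx(roll)).
In Python, from plant import r gives the robot as it stands.
- The arm moves only by the tool carry_out, never from a script. Its argument "moves" is a list of rows, each a list of 2 entries, a list of its own where there are three numbers: the shift along the tool's x, y, z as a fraction of full scale, then the turn, a rotation vector about the tool's x, y, z as a fraction of full scale. In form: [[[x, y, z], [wx, wy, wz]], ...]. A call has exactly 10 rows; each row shifts and turns the commanded pose from where the row before left it, along the tool's axes as they then stand; what a row does not reach is not made up. Full scale, the value 1, is 50 mm for a shift and 8 degrees for a turn. A row lasts 1/10 s, in which the tool goes at most 50 mm and 8.59 degrees, less where a joint would pass 70% of its speed; a pose out of reach is approached as far as the arm can. A call with a number of a shift or a turn outside -1 to 1 is refused whole. A call with a gripper value outside its range is refused whole. "grip" is the opening, from 0 (shut) to 1 (fully open), set as the call begins (left out, the last holds). The fingers move at their own pace and stop on an object; "force" is the grip in N (left out, the last holds). Time passes only in rows, so rows that do not move let the fingers close, or fill a call up. It gives the time, the measured TCP pose, the force, the opening and the grip force at its end, in the units of the state.
- r.get_obs(): the state, without advancing time (a new reading comes with each control period).
- r.snapshot(name): name is "scene" or "top" or "wrist"; returns the picture (420x560x3 uint8, red, green, blue); there is no depth.
- r.camera_info(name): a dict with "camera_matrix" (3x3 intrinsics, pixels), "k1" (the pictures are not rectified: a ray, as slopes to the right and down, at radius r is drawn at 1 + k1 r^2 times it, then the intrinsics apply), "origin" and "attitude" of the camera in the world. Camera axes: x right, y down, z forward; pixel columns grow to the right and rows downward; lengths in mm; the calibration is good to about 2 mm. A picture is of the moment at which its call begins: read the wrist's pose just before it. camera_info takes no time and is no camera call; for the wrist camera it gives the pose at the moment of the call.
- r.hand_in(): hands the job in; it is judged then, once.
The state is a dict: "time_s": time; "qpos": joint angles; "qvel": joint speeds; "tau": joint torques, N m; "position": TCP position; "orientation": TCP orientation; "wrist_force": force on the tool from outside, world axes, zero at the start; "wrist_torque": the same for the moment, N m; "width": finger opening in mm; "grip_force": force on a finger pad.
Only numpy, scipy, OpenCV 4.12 (cv2) and the standard library are available. Lean on these libraries where they do the work, as an engineer would, in place of code of your own. Each camera call takes 0.05 s, during which the arm holds its last target. There are 200 camera calls.

### The job

The sanding block lies loose in the wedge board. Pick up the brass mallet that lies apart near the front edge of the bench, to the right of the board, and, with separate short, light taps on the thick end of the wooden wedge, each moving it about a centimetre and the mallet drawn back clear of it in between, drive it along until further taps no longer move it and the block is held tight. Then lay the mallet flat on the bench beside the board; do not touch the wedge or the block with the gripper, and leave the other things where they are.

Things in the scene. Friction and masses are not known exactly. Their poses are not given: they have to be found in the camera images.
- mallet: brass mallet, wooden handle, 62 x 201 x 29 mm, 0.32 kg, at the front right (ignore the fixed one at the back). Origin: centre of its underside. Handle along its y axis from the head to y = +100 mm, 24 mm thick, 14 mm near the head, axis 13 mm above the underside. Head: brass cylinder along x, 62 mm long, 29 mm in diameter, from y = -100 to -71 mm; its flat striking faces look along +x and -x
- mallet_head (a point): centre of the mallet's brass head, 85.5 mm from the mallet's origin toward its -y, 14.5 mm above its underside; the striking faces are 31 mm either side of it along the mallet's x axis
- wedge_board: plywood base 198 x 135 x 14 mm (x = -88 to +110 mm) fixed to the bench, with dark bars on it (tops at 38 mm): a fence along its +y side, an end stop toward +x, a slanted cleat along its -y side (x = -50 to +62 mm). Origin: underside. x = direction to drive the wedge. With the play taken up the wedge's origin is at about x = -30 mm, and goes some 4 mm farther as it tightens
- sanding_block: wooden sanding block 56 x 90 x 26 mm, 0.12 kg, lying on the base between fence, end stop and wedge with 1 to 3 mm of play, its long side along the board's x. Origin: centre of its underside
- wedge: pale wooden wedge 150 mm long, 30 mm high, 17 mm wide at the nose, 35 mm at the tail, about 0.12 kg, loose on the base between block and cleat, 26 to 40 mm short of tight. Origin: underside at mid length; x points from thick tail to thin nose = the way to drive it. Stays where a tap leaves it. Taps of 15 to 20 N drive it tight; over 80 N is a heavy blow
- wedge_tail (a point): centre of the wedge's flat thick end face (35 mm wide, 30 mm high), the face to tap, 29 mm above the bench; when tight it still sticks out 50 mm beyond the cleat
- green_spool: green spool, 60 mm in diameter, 27 mm high, a bystander. Origin: centre of its underside
- marker: red, white and black marker pen, 123 mm long, 16 mm thick, lying on the bench, a bystander. Origin: its underside at mid length. Beyond it the rest plate of the disc sander overhangs the bench (fixed, at about x = 0.47 to 0.60, y = 0.05 to 0.19 m, 0.15 to 0.22 m above the bench): keep the arm clear of it

How it is judged (in metres and radians):
On the way, in this order (a step that is already met when the one before it is completed fails the run):
1. the held mallet taps the wedge ((contact force between mallet and wedge above 0.2 N or distance of wedge from where it was at the start of the episode above 0.004 m) and height (world z) of mallet_head above 0.02 m).
2. the mallet is drawn back, clear of the wedge, which is not yet home: one long push will not do (contact force between mallet and wedge below 0.1 N and horizontal distance between mallet_head and wedge_tail above 0.045 m and height (world z) of mallet_head above 0.02 m and x of wedge in the frame of wedge_board below -0.034 m), for 0.05 s.
3. the held mallet taps the wedge again (contact force between mallet and wedge above 0.2 N and height (world z) of mallet_head above 0.02 m).
4. the wedge sits tight by itself: it presses on the sanding block with more than 4 N while the mallet is clear of it (contact force between mallet and wedge below 0.1 N and horizontal distance between mallet_head and wedge_tail above 0.045 m and height (world z) of mallet_head above 0.02 m and contact force between wedge and sanding_block above 4 N), for 0.2 s.
At the end, for the whole second after the job is handed in: The wedge has taken up the play (origin past x = -34 mm on the board), rests, and presses on the block with over 4 N; both lie flat on the board within 4 mm, the block square to it within 0.08 rad. The mallet lies flat, at rest on the bench, touching neither board nor wedge (contact force between wedge and sanding_block above 4 N and x of wedge in the frame of wedge_board above -0.034 m and z of each of sanding_block, wedge in the frame of wedge_board below 0.018 m and angle between the y axis of sanding_block and the x axis of wedge_board, either way round below 0.08 rad and linear speed of wedge below 0.01 m/s and height (world z) of mallet_head below 0.02 m and angle between mallet's own z axis and vertical below 0.15 rad and linear speed of mallet below 0.02 m/s and contact force between mallet and wedge_board below 0.1 N and contact force between mallet and wedge below 0.1 N).
It fails at once if the gripper or arm touches the wedge (contact force between any of the arm, the fingers and wedge above 0.5 N).
It fails at once if the gripper or arm touches the sanding block (contact force between any of the arm, the fingers and sanding_block above 0.5 N).
It fails at once if the mallet strikes the wedge with more than 80 N (contact force between mallet and wedge above 80 N).
It fails at once if the mallet strikes the sanding block (contact force between mallet and sanding_block above 1 N).
It fails at once if a bystander (green spool or marker) is moved by more than 30 mm (distance of any of green_spool, marker from where it was at the start of the episode above 0.03 m).
It also fails if it takes over 53 s, if anything falls off the work surface, if the arm or the gripper's body presses on something with over 40 N, if the wrist force passes 120 N, or if a joint passes its speed limit or range.

## Working session

There is one attempt and no reset: what is moved stays moved. The work goes in short steps, Python scripts to look and compute and a tool call to move; the robot and the scene stay as the last step left them, time stands still between calls to the robot, and variables do not carry over. Pictures are saved under pics/ and viewed, at most 10 in all, crops included, and the job is handed in when it is done.

Besides the shell and the picture viewer there is one more tool, called after "Emit:" as name([rows], argument=value, ...), one row to a line, values as JSON. carry_out: Moves the arm, as the interface text tells. Shift numbers are shares of 50 mm and turn numbers shares of 8 degrees, none past 1 either way. Its arguments: {"type":"object","properties":{"moves":{"type":"array"},"grip":{"type":"number"},"force":{"type":"number"}},"required":["moves"]}

```bash
ls; mkdir -p pics
python3 - <<'E'
from plant import r
import cv2,numpy as np
np.set_printoptions(precision=4,suppress=True)
for n in("top","scene"):
    c=r.camera_info(n);print(n,c)
    im=r.snapshot(n);cv2.imwrite(f"pics/{n}0.png",im[:,:,::-1])
print(r.get_obs())
E
```

```text
pics
top {'camera_matrix': array([[456.6245,   0.    , 277.8854],
       [  0.    , 456.6245, 208.1515],
       [  0.    ,   0.    ,   1.    ]]), 'k1': 0.015042252632132411, 'origin': array([402.9635, 122.3916, 937.0778]), 'attitude': array([-174.4645,    0.7594,  -89.5284])}
scene {'camera_matrix': array([[524.0276,   0.    , 290.1238],
       [  0.    , 524.0276, 217.5622],
       [  0.    ,   0.    ,   1.    ]]), 'k1': 0.030855418226219535, 'origin': array([-125.4781, -625.5306,  891.2044]), 'attitude': array([-130.556 ,   -1.0796,  -38.7951])}
{'time_s': 0.1, 'qpos': array([73.2813, 13.8289,  0.2205, 76.5004, -0.0006, 90.0014]), 'qvel': array([ 0.0337,  0.0375,  0.0541, -0.0969, -0.0559, -0.0681]), 'tau': array([  0.    , -37.3138,  25.301 ,   0.0109,   0.    ,   0.    ]), 'position': array([143.6615, 478.2692, 201.3871]), 'orientation': array([-179.8912,    0.0006,  163.2799]), 'wrist_force': array([-0.6722,  0.2328,  0.2553]), 'wrist_torque': array([ 0.0155,  0.0197, -0.0073]), 'grip_force': 0.0, 'width': 85.47473020410055}
```

View pics/top0.png

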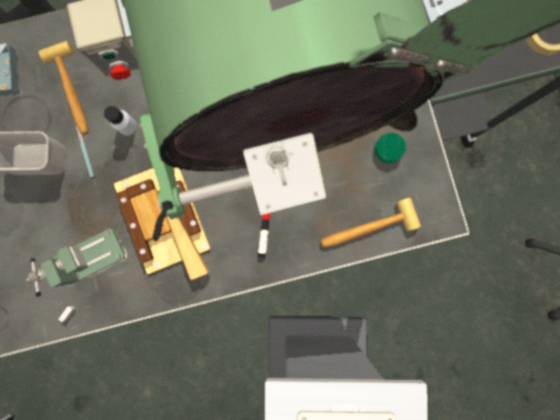

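View pics/scene0.png

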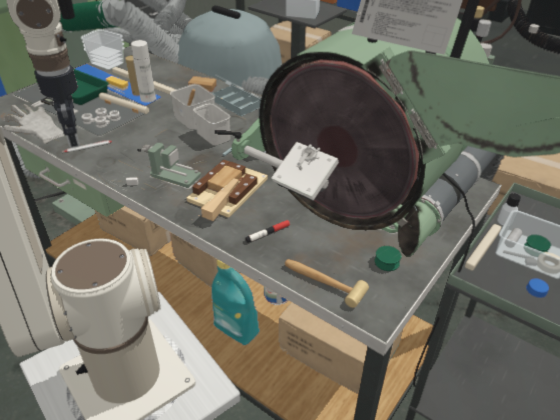

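The top view shows the mallet with its head at about (408,215) and handle end at (323,243). The wedge tail is at about (197,275) with the board around (160,215). The marker is at (263,235), the spool at (390,148) and the rest plate at (285,172). The scene view agrees: mallet head (357,293), wedge tail (210,205).

```bash
cat > h.py <<'E'
import numpy as np,cv2
from scipy.spatial.transform import Rotation as Ro
np.set_printoptions(precision=2,suppress=True)
def cam(r,n):
    c=r.camera_info(n);return dict(K=c["camera_matrix"],k=c["k1"],o=np.array(c["origin"]),R=Ro.from_euler("xyz",c["attitude"],degrees=True).as_matrix())
def rays(c,px):
    px=np.atleast_2d(np.float64(px));K=c["K"];d=np.array([c["k"],0,0,0,0.])
    u=cv2.undistortPoints(px[:,None],K,d,None,None,None)[:,0]
    v=np.c_[u,np.ones(len(u))]@c["R"].T;return v
def plane(c,px,z):
    v=rays(c,px);return c["o"]+v*((z-c["o"][2])/v[:,2])[:,None]
def proj(c,P):
    P=(np.atleast_2d(P)-c["o"])@c["R"];return cv2.projectPoints(P,np.zeros(3),np.zeros(3),c["K"],np.array([c["k"],0,0,0,0.]))[0][:,0]
def tri(c1,p1,c2,p2):
    a,b=rays(c1,p1)[0],rays(c2,p2)[0]
    s=np.linalg.lstsq(np.c_[a,-b],c2["o"]-c1["o"],rcond=None)[0]
    A,B=c1["o"]+a*s[0],c2["o"]+b*s[1];return (A+B)/2,np.linalg.norm(A-B)
def mask(im,lo,hi):
    return cv2.inRange(cv2.cvtColor(im,cv2.COLOR_RGB2HSV),np.array(lo),np.array(hi))
def blobs(m,roi=None,amin=60):
    if roi is not None:
        k=np.zeros_like(m);k[roi[1]:roi[3],roi[0]:roi[2]]=255;m=m&k
    cs=cv2.findContours(m,cv2.RETR_EXTERNAL,cv2.CHAIN_APPROX_NONE)[0]
    return sorted([c for c in cs if cv2.contourArea(c)>amin],key=cv2.contourArea,reverse=True)
E
python3 - <<'E'
from h import *
from plant import r
ct,cs=cam(r,"top"),cam(r,"scene")
it=cv2.imread("pics/top0.png")[:,:,::-1];isc=cv2.imread("pics/scene0.png")[:,:,::-1]
ht=cv2.cvtColor(it,cv2.COLOR_RGB2HSV)
for p in[(408,215),(350,234),(195,265),(150,200)]:print(p,ht[p[1],p[0]])
for n,im,c,roi in(("top",it,ct,(310,190,430,260)),("scene",isc,cs,(270,250,380,315))):
    m=mask(im,(8,90,100),(32,255,255));b=blobs(m,roi)
    for q in b:
        rc=cv2.minAreaRect(q);bx=cv2.boxPoints(rc);print(n,cv2.contourArea(q),rc);print(plane(c,bx,14))
for p in[(408,215),(323,243),(197,275),(160,215),(263,235),(390,148)]:print(p,plane(ct,p,14)[0])
print("scene head",plane(cs,(357,293),14)[0],"tail",plane(cs,(210,205),29)[0]); print("tcp in top",proj(ct,[143,478,202]))
E
```

```text
(408, 215) [ 24 128 247]
(350, 234) [ 18 162 241]
(195, 265) [ 23 116 254]
(150, 200) [ 17 174 236]
top 1305.0 ((368.4525146484375, 228.7445068359375), (32.97820281982422, 100.81420135498047), 70.01689147949219)
[[ 447.57   59.15   14.  ]
 [ 518.88 -132.5    14.  ]
 [ 456.21 -153.79   14.  ]
 [ 385.62   36.58   14.  ]]
scene 495.5 ((317.98077392578125, 276.5592041015625), (72.04493713378906, 9.436969757080078), 26.11391258239746)
[[ 411.35   40.28   14.  ]
 [ 436.41   56.18   14.  ]
 [ 488.19 -110.18   14.  ]
 [ 463.74 -122.43   14.  ]]
scene 145.5 ((280.0404968261719, 308.24322509765625), (11.672327995300293, 21.700666427612305), 80.53767395019531)
[[312.61 -32.17  14.  ]
 [355.24 -52.74  14.  ]
 [338.62 -79.95  14.  ]
 [297.01 -59.61  14.  ]]
(408, 215) [ 480.27 -127.35   14.  ]
(323, 243) [422.48  43.95  14.  ]
(197, 275) [356.49 296.51  14.  ]
(160, 215) [476.67 374.94  14.  ]
(263, 235) [437.62 164.99  14.  ]
(390, 148) [617.7  -93.27  14.  ]
scene head [ 486.36 -126.64   14.  ] tail [385.26 315.17  29.  ]
tcp in top [[ 53.06 419.55]]
```

Emit:
carry_out([
  [[-0.67, -0.74, 0], [0, 0, 0]],
  [[-0.67, -0.74, 0], [0, 0, 0]],
  [[-0.67, -0.74, 0], [0, 0, 0]],
  [[-0.67, -0.74, 0], [0, 0, 0]],
  [[-0.67, -0.74, 0], [0, 0, 0]],
  [[-0.67, -0.74, 0], [0, 0, 0]],
  [[-0.67, -0.74, 0], [0, 0, 0]],
  [[-0.67, -0.74, 0], [0, 0, 0]],
  [[-0.67, -0.74, 0], [0, 0, 0]],
  [[-0.67, -0.74, 0], [0, 0, 0]],
], grip=1)

```text
time_s: 1.1
position: [358.4, 26.1, 202.2]
orientation: [180.0, 0.0, 163.3]
wrist_force: [1.8, 1.8, 0.8]
width: 85.5
grip_force: 0.0
```

Emit:
carry_out([
  [[-0.65, -0.7, 0], [0, 0, 0]],
  [[-0.65, -0.7, 0], [0, 0, 0]],
  [[0, 0, 0], [0, 0, 0.98]],
  [[0, 0, 0], [0, 0, 0.98]],
  [[0, 0, 0], [0, 0, 0.98]],
  [[0, 0, 0], [0, 0, 0.98]],
  [[0, 0, 0], [0, 0, 0.98]],
  [[0, 0, 0], [0, 0, 0.98]],
  [[0, 0, 0], [0, 0, 0.98]],
  [[0, 0, 0], [0, 0, 0]],
])

```text
time_s: 2.1
position: [400.0, -57.6, 201.9]
orientation: [-180.0, -0.0, 108.4]
wrist_force: [0.0, -0.7, 0.2]
width: 85.2
grip_force: 0.0
```

Run:
```python
from h import *
from plant import r
o=r.get_obs();print(o["position"],o["orientation"],o["qpos"],o["time_s"])
c=cam(r,"wrist");print(r.camera_info("wrist"))
im=r.snapshot("wrist");cv2.imwrite("pics/w1.png",im[:,:,::-1]);np.save("w1c.npy",c,allow_pickle=True)
for P in([483,-127,14],[420,44,14]):print(proj(c,P))
```

```text
[399.98 -57.57 201.86] [-179.95   -0.02  108.42] [ -8.19   2.95 -12.65  74.46  -0.    63.4 ] 2.1
{'camera_matrix': array([[304.47,   0.  , 276.83],
       [  0.  , 304.47, 211.06],
       [  0.  ,   0.  ,   1.  ]]), 'k1': -0.05727951156652013, 'origin': array([378.28,   8.78, 374.63]), 'attitude': array([164.15,   0.05,  18.45])}
[[320.85 255.57]]
[[321.98 106.74]]
```

View pics/w1.png

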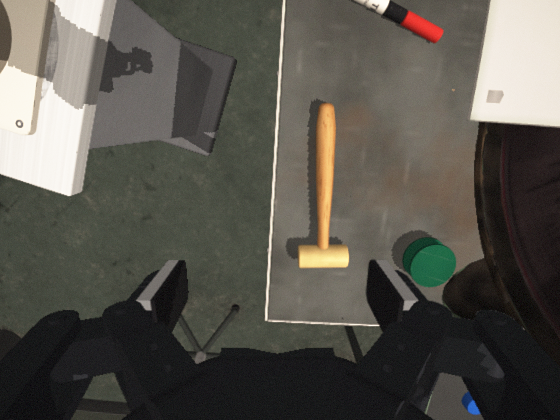

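The wrist view shows the mallet clearly, with the head at about (323,257) and handle end at (327,104). The spool is at (430,262), the marker at the top and the rest plate at the right edge.

```bash
cat > mal.py <<'E'
from h import *
def mallet_px(im,roi,lo=(8,90,100)):
    m=mask(im,lo,(32,255,255));b=blobs(m,roi)[0]
    k=np.zeros(m.shape,np.uint8);cv2.drawContours(k,[b],-1,255,-1)
    # axis via the whole blob; split head / handle by local width
    ys,xs=np.nonzero(k);P=np.c_[xs,ys].astype(float)
    vx,vy,x0,y0=cv2.fitLine(P.astype(np.float32),cv2.DIST_L2,0,.01,.01).ravel()
    t=(P-[x0,y0])@[vx,vy];n=(P-[x0,y0])@[-vy,vx]
    bins=np.arange(np.floor(t.min()),t.max()+1,1.);w=np.array([np.ptp(n[(t>=a)&(t<a+1)])+1 if ((t>=a)&(t<a+1)).any() else 0 for a in bins])
    s=t[np.repeat(0,1)];hd=bins[w>0.6*w.max()];lo_,hi_=hd.min(),hd.max()+1
    H=P[(t>=lo_)&(t<=hi_)];rc=cv2.minAreaRect(H.astype(np.int32))
    G=P[(t<lo_-3)] if abs(t.min())>abs(t.max())and lo_>0 or lo_-t.min()>t.max()-hi_ else P[t>hi_+3]
    tg=(G-[x0,y0])@[vx,vy]
    far=G[np.abs(tg-(lo_+hi_)/2)>np.abs(tg-(lo_+hi_)/2).max()-3].mean(0)
    return np.array(rc[0]),rc,far,G
E
python3 - <<'E'
from mal import *
from plant import r
cw=np.load("w1c.npy",allow_pickle=True).item();ct=cam(r,"top");cs=cam(r,"scene")
D={}
for n,f,c,roi in(("w","pics/w1.png",cw,(260,80,390,290)),("t","pics/top0.png",ct,(310,190,430,260)),("s","pics/scene0.png",cs,(270,250,380,315))):
    im=cv2.imread(f)[:,:,::-1]
    try:h,rc,far,G=mallet_px(im,roi)
    except Exception as e:print(n,e);continue
    D[n]=(c,h,far);print(n,h,rc,far,plane(c,h,14.5)[0],plane(c,far,13)[0])
    l=plane(c,G,13)[:,:2];vx,vy,x,y=cv2.fitLine(l.astype(np.float32),cv2.DIST_L2,0,.01,.01).ravel();print(" handle az",np.degrees(np.arctan2(vy,vx))%180, x,y)
    if n=="w":
        l=plane(c,cv2.boxPoints(rc),14.5);print(l)
for a,b in(("w","t"),("w","s"),("t","s")):
    if a in D and b in D:
        for i in(1,2):print(a,b,i,*tri(D[a][0],D[a][i],D[b][0],D[b][i]))
E
```

```text
w [323. 256.] ((323.0, 256.0), (22.0, 50.0), 90.0) [326.74 104.32] [ 485.7  -126.51   14.5 ] [424.3  48.3  13. ]
 handle az 109.332726 447.79266 -20.209078
[[ 450.05 -122.32   14.5 ]
 [ 510.6  -102.24   14.5 ]
 [ 522.35 -130.85   14.5 ]
 [ 460.37 -151.31   14.5 ]]
t [408.4 214.2] ((408.4000244140625, 214.20001220703125), (32.88768768310547, 15.811386108398438), 71.56504821777344) [321.83 243.29] [ 481.85 -128.05   14.5 ] [421.89  46.22  13.  ]
 handle az 108.978874 446.83936 -24.670229
s zero-size array to reduction operation maximum which has no identity
w t 1 [ 481.4  -123.24   27.04] 3.014547235891177
w t 2 [422.09  47.07  26.63] 1.0900348098491832
```

Emit:
carry_out([
  [[-0.125, 0.143, 0.25], [0, 0, -0.1]],
  [[-0.125, 0.143, 0.25], [0, 0, 0]],
  [[-0.125, 0.143, 0.25], [0, 0, 0]],
  [[-0.125, 0.143, 0.25], [0, 0, 0]],
  [[-0.125, 0.143, 0.25], [0, 0, 0]],
  [[-0.125, 0.143, 0.25], [0, 0, 0]],
  [[-0.125, 0.143, 0.25], [0, 0, 0]],
  [[-0.125, 0.143, 0.25], [0, 0, 0]],
  [[0, 0, 0], [0, 0, 0]],
  [[0, 0, 0], [0, 0, 0]],
])

```text
time_s: 3.15
position: [470.5, -86.1, 101.7]
orientation: [-179.9, -0.0, 109.2]
wrist_force: [0.1, 0.1, 0.6]
width: 85.2
grip_force: 0.0
```

Run:
```python
from mal import *
from plant import r
o=r.get_obs();print(o["position"],o["orientation"],o["wrist_force"])
c=cam(r,"wrist");im=r.snapshot("wrist");cv2.imwrite("pics/w2.png",im[:,:,::-1]);np.save("w2c.npy",c,allow_pickle=True)
cw=np.load("w1c.npy",allow_pickle=True).item()
p=proj(c,[[484,-127,14.5],[423,47,13]]);print(p)
h,rc,far,G=mallet_px(im,(int(p[0,0])-90,5,int(p[0,0])+90,330))
print(h,rc,far,plane(c,h,14.5)[0],plane(c,far,13)[0])
l=plane(c,G,13)[:,:2];vx,vy,x,y=cv2.fitLine(l.astype(np.float32),cv2.DIST_L2,0,.01,.01).ravel();print("az",np.degrees(np.arctan2(vy,vx))%180)
print(tri(cw,(323,256),c,h),tri(cw,(326.74,104.3),c,far))
```

```text
[470.45 -86.12 101.72] [-179.93   -0.05  109.2 ] [0.06 0.13 0.64]
[[275.92 251.75]
 [275.38  30.96]]
[276.  251.5] ((276.0, 251.5), (31.0, 70.0), 90.0) [277.51  28.4 ] [ 483.99 -126.74   14.5 ] [423.95  49.29  13.  ]
az 109.147644
(array([ 482.55, -122.5 ,   24.99]), np.float64(0.12339877172174984)) (array([424.08,  48.22,  16.11]), np.float64(0.5823212660882305))
```

View pics/w2.png

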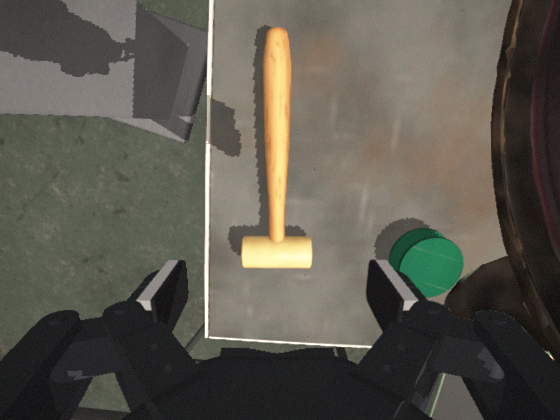

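The second wrist view shows the mallet centred between the fingers: head (276,251), handle end (277,28). The spool at (430,262) is well clear. Both views agree on the head at (484,-127) and a handle azimuth of 109.15°, so I'm descending to grasp 42 mm behind the head.

Emit:
carry_out([
  [[0, 0, 0.246], [0, 0, 0]],
  [[0, 0, 0.246], [0, 0, 0]],
  [[0, 0, 0.246], [0, 0, 0]],
  [[0, 0, 0.246], [0, 0, 0]],
  [[0, 0, 0.246], [0, 0, 0]],
  [[0, 0, 0.246], [0, 0, 0]],
  [[0, 0, 0.246], [0, 0, 0]],
  [[0, 0, 0.246], [0, 0, 0]],
  [[0, 0, 0], [0, 0, 0]],
  [[0, 0, 0], [0, 0, 0]],
])

```text
time_s: 4.2
position: [471.0, -86.1, 4.5]
orientation: [180.0, 0.0, 109.2]
wrist_force: [0.5, 0.6, 0.5]
width: 85.3
grip_force: 0.0
```

Emit:
carry_out([
  [[0, 0, 0], [0, 0, 0]],
  [[0, 0, 0], [0, 0, 0]],
  [[0, 0, 0], [0, 0, 0]],
  [[0, 0, 0], [0, 0, 0]],
  [[0, 0, 0], [0, 0, 0]],
  [[0, 0, 0], [0, 0, 0]],
  [[0, 0, 0], [0, 0, 0]],
  [[0, 0, 0], [0, 0, 0]],
  [[0, 0, 0], [0, 0, 0]],
  [[0, 0, 0], [0, 0, 0]],
], grip=0, force=110)

```text
time_s: 5.2
position: [470.8, -86.1, 3.8]
orientation: [-180.0, -0.0, 109.2]
wrist_force: [0.8, -0.0, 0.1]
width: -0.0
grip_force: 0.0
```

The fingers shut on nothing, so I'll look.

Run:
```python
from mal import *
from plant import r
o=r.get_obs();print(o["position"],o["orientation"],o["wrist_force"],o["width"],o["grip_force"])
c=cam(r,"wrist");im=r.snapshot("wrist");it=r.snapshot("scene")
cv2.imwrite("pics/w3.png",np.hstack([im[150:,150:430],cv2.resize(it[220:330,260:400],None,fx=2.45,fy=2.45)[:270]])[:,:,::-1])
print(proj(c,[[484,-127,14.5],[423,49,13]]),proj(c,o["position"]))
```

```text
[470.76 -86.15   3.8 ] [-180.    -0.   109.2] [ 0.76 -0.02  0.06] -0.023736607627902084 0.0
[[274.86 315.04]
 [275.06 -34.58]] [[276.41 243.87]]
```

View pics/w3.png

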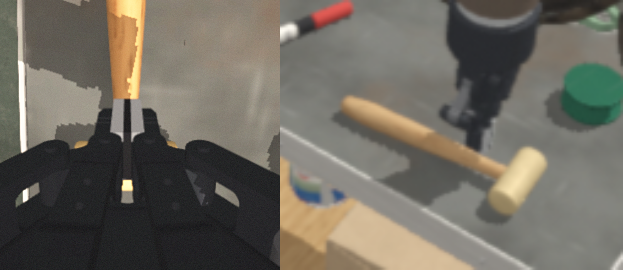

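Run:
```python
from mal import *
from plant import r
c=cam(r,"scene");s=2.45
for P in([470.8,-86.1,3.8],[470.8,-86.1,20],[470.8,-86.1,40],[470.2,-87,13],[484,-127,14.5],[423,49,13]):
    p=proj(c,P)[0];print(P,p,(p-[260,220])*s+[280,0])
it=r.snapshot("scene")
cv2.imwrite("pics/s4.png",cv2.resize(it[225:305,320:385],None,fx=7,fy=7,interpolation=cv2.INTER_CUBIC)[:,:,::-1])
```

```text
[470.8, -86.1, 3.8] [338.95 288.42] [473.43 167.63]
[470.8, -86.1, 20] [339.52 283.54] [474.83 155.68]
[470.8, -86.1, 40] [340.25 277.4 ] [476.6  140.63]
[470.2, -87, 13] [339.35 286.02] [474.42 161.75]
[484, -127, 14.5] [356.37 293.45] [516.1  179.94]
[423, 49, 13] [285.15 260.95] [341.62 100.32]
```

View pics/s4.png

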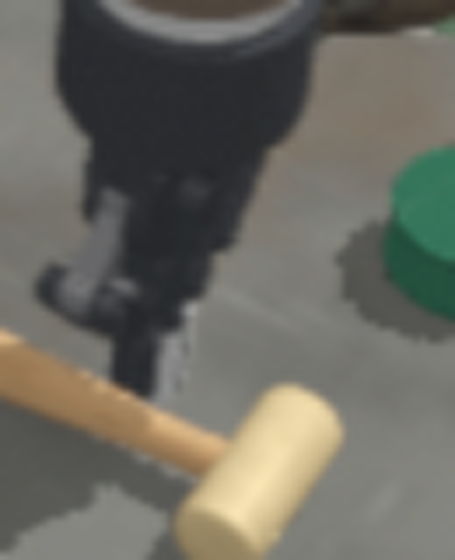

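The scene crop shows the fingertips ending at about crop (150,398), which is scene pixel (341,282). They sit above the thin handle rather than around it. I'll check the finger length against the cameras.

Run:
```python
from mal import *
from plant import r
o=r.get_obs();c=cam(r,"wrist");T=Ro.from_euler("xyz",o["orientation"],degrees=True).as_matrix()
for z in(0,-10,-19,-25):
    for x in(-11,11):print(z,x,proj(c,o["position"]+T@[x,0,z])[0]-[150,150])
# bench height: the white front edge / spool in w1,w2: spool top centre + marker tip
w1,w2=[np.load(f"w{i}c.npy",allow_pickle=True).item() for i in(1,2)]
for i,cc in((1,w1),(2,w2)):
    im=cv2.imread(f"pics/w{i}.png")[:,:,::-1]
    b=blobs(mask(im,(70,120,40),(90,255,255)),(380,200,480,320));m=cv2.moments(b[0]);print(i,m["m10"]/m["m00"],m["m01"]/m["m00"],[cv2.boundingRect(q) for q in b])
    b2=blobs(mask(im,(8,90,100),(32,255,255)),(220,10,390,300))[0];print(cv2.boundingRect(b2))
print(tri(w1,(299,256),w2,(242,251)),tri(w1,(348.5,256),w2,(311.5,251)))
```

```text
0 -11 [126.37 110.37]
0 11 [126.38  76.73]
-10 -11 [126.35 117.65]
-10 11 [126.35  82.42]
-19 -11 [126.32 124.9 ]
-19 11 [126.33  88.11]
-25 -11 [126.31 130.15]
-25 11 [126.31  92.25]
1 428.8754010695187 261.7876114081996 [(403, 238, 53, 49)]
(298, 103, 51, 165)
2 427.3886089705591 260.59173088322467 [(390, 229, 73, 68)]
(241, 27, 71, 241)
(array([ 453.92, -131.69,   25.7 ]), np.float64(0.08588887765954532)) (array([ 510.91, -110.3 ,   30.  ]), np.float64(0.9500556246624753))
```

Emit:
carry_out([
  [[0, 0, 0], [0, 0, 0]],
  [[0, 0, 0], [0, 0, 0]],
  [[0, 0, 0], [0, 0, 0]],
  [[0, 0, 0], [0, 0, 0]],
  [[0, 0, 0], [0, 0, 0]],
  [[0, 0, 0], [0, 0, 0]],
  [[0, 0, 0.04], [0, 0, 0]],
  [[0, 0, 0.04], [0, 0, 0]],
  [[0, 0, 0.04], [0, 0, 0]],
  [[0, 0, 0], [0, 0, 0]],
], grip=0.6, force=20)

```text
time_s: 6.35
position: [470.4, -86.1, -2.6]
orientation: [-180.0, -0.0, 109.2]
wrist_force: [0.7, 0.1, 0.1]
width: 51.3
grip_force: 0.0
```

Run:
```python
from mal import *
from plant import r
o=r.get_obs();print(o["position"],o["wrist_force"],o["width"])
cs=cam(r,"scene");cw=cam(r,"wrist")
it=r.snapshot("scene");im=r.snapshot("wrist")
a=cv2.resize(it[225:305,320:390],None,fx=5,fy=5,interpolation=cv2.INTER_CUBIC)
cv2.imwrite("pics/s5.png",np.hstack([a,im[10:410,80:480]])[:,:,::-1])
T=Ro.from_euler("xyz",o["orientation"],degrees=True).as_matrix()
w=o["width"]/2
for y in(-w,w):
  for z in(0,-13,-20,-30):
    P=o["position"]+T@[0,y,z];print(y,z,P[2],"scene crop",(proj(cs,P)[0]-[320,225])*5,"wrist crop x=11",proj(cw,P+T@[11,0,0])[0]-[80,10]+[350,0])
```

```text
[470.37 -86.08  -2.62] [0.66 0.06 0.11] 51.26139732184161
-25.630698660920807 0 -2.5960461382070905 scene crop [ 65.91 363.52] wrist crop x=11 [503.61 216.69]
-25.630698660920807 -13 10.403949000752046 scene crop [ 68.04 344.09] wrist crop x=11 [500.44 224.2 ]
-25.630698660920807 -20 17.403946383268504 scene crop [ 69.2  333.51] wrist crop x=11 [498.54 228.72]
-25.630698660920807 -30 27.403942644006307 scene crop [ 70.87 318.25] wrist crop x=11 [495.54 235.85]
25.630698660920807 0 -2.6345455281585037 scene crop [119.15 291.62] wrist crop x=11 [589.13 216.74]
25.630698660920807 -13 10.365449610800633 scene crop [121.59 272.23] wrist crop x=11 [592.23 224.26]
25.630698660920807 -20 17.365446993317093 scene crop [122.93 261.68] wrist crop x=11 [594.09 228.78]
25.630698660920807 -30 27.365443254054888 scene crop [124.85 246.47] wrist crop x=11 [597.03 235.92]
```

View pics/s5.png

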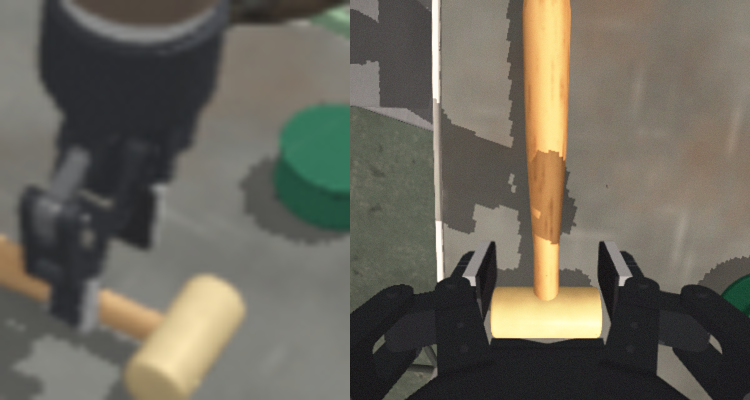

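The near fingertip is at crop (75,325), about z=20 although the TCP reads -2.6. The fingers really end about 15 mm short of the stated TCP, so I can go lower while watching the force.

Emit:
carry_out([
  [[0, 0, 0.03], [0, 0, 0]],
  [[0, 0, 0.03], [0, 0, 0]],
  [[0, 0, 0.03], [0, 0, 0]],
  [[0, 0, 0.03], [0, 0, 0]],
  [[0, 0, 0.03], [0, 0, 0]],
  [[0, 0, 0], [0, 0, 0]],
  [[0, 0, 0], [0, 0, 0]],
  [[0, 0, 0], [0, 0, 0]],
  [[0, 0, 0], [0, 0, 0]],
  [[0, 0, 0], [0, 0, 0]],
])

```text
time_s: 7.45
position: [470.8, -86.2, -9.6]
orientation: [180.0, 0.0, 109.2]
wrist_force: [0.0, 1.1, 0.2]
width: 51.3
grip_force: 0.0
```

Emit:
carry_out([
  [[0, 0, 0], [0, 0, 0]],
  [[0, 0, 0], [0, 0, 0]],
  [[0, 0, 0], [0, 0, 0]],
  [[0, 0, 0], [0, 0, 0]],
  [[0, 0, 0], [0, 0, 0]],
  [[0, 0, 0], [0, 0, 0]],
  [[0, 0, 0], [0, 0, 0]],
  [[0, 0, 0], [0, 0, 0]],
  [[0, 0, 0], [0, 0, 0]],
  [[0, 0, 0], [0, 0, 0]],
], grip=0, force=20)

```text
time_s: 8.45
position: [472.5, -86.5, -7.0]
orientation: [179.8, 0.1, 109.2]
wrist_force: [-4.0, 0.6, 18.8]
width: -0.1
grip_force: 9.0
```

The tips closed over the top of the handle again and pushed up with 19 N, so they really end about 27 mm short of the reading. I'll open, go about 13 mm lower and close again.

Emit:
carry_out([
  [[0, 0, 0], [0, 0, 0]],
  [[0, 0, 0], [0, 0, 0]],
  [[0, 0, 0], [0, 0, 0]],
  [[0, 0, 0], [0, 0, 0]],
  [[0, 0, 0], [0, 0, 0]],
  [[0, 0, 0.06], [0, 0, 0]],
  [[0, 0, 0.06], [0, 0, 0]],
  [[0, 0, 0.06], [0, 0, 0]],
  [[0, 0, 0.06], [0, 0, 0]],
  [[0, 0, 0], [0, 0, 0]],
], grip=0.6)

```text
time_s: 9.45
position: [470.2, -86.0, -22.3]
orientation: [-179.9, -0.0, 109.2]
wrist_force: [-0.1, -0.1, -0.3]
width: 50.8
grip_force: 0.0
```

Run:
```python
from mal import *
from plant import r
o=r.get_obs();print(o["position"],o["orientation"],o["wrist_force"],o["width"])
cs=cam(r,"scene");cw=cam(r,"wrist")
it=r.snapshot("scene");im=r.snapshot("wrist")
a=cv2.resize(it[225:305,320:390],None,fx=5,fy=5,interpolation=cv2.INTER_CUBIC)
cv2.imwrite("pics/s6.png",np.hstack([a,im[10:410,80:480]])[:,:,::-1])
T=Ro.from_euler("xyz",o["orientation"],degrees=True).as_matrix()
for y in(-25.6,25.6):
  for z in(0,-19,-30):
    P=o["position"]+T@[0,y,z];print(y,z,P[2],"scene crop",(proj(cs,P)[0]-[320,225])*5)
```

```text
[470.21 -86.05 -22.31] [-179.94   -0.03  109.2 ] [-0.07 -0.08 -0.34] 50.83585983313101
-25.6 0 -22.28489254664752 scene crop [ 62.51 392.49]
-25.6 -19 -3.284906628001991 scene crop [ 65.57 364.6 ]
-25.6 -30 7.715085219634894 scene crop [ 67.37 348.18]
25.6 0 -22.339730313645248 scene crop [115.21 320.64]
25.6 -19 -3.3397443949997196 scene crop [118.73 292.8 ]
25.6 -30 7.660247452637165 scene crop [120.8  276.42]
```

View pics/s6.png

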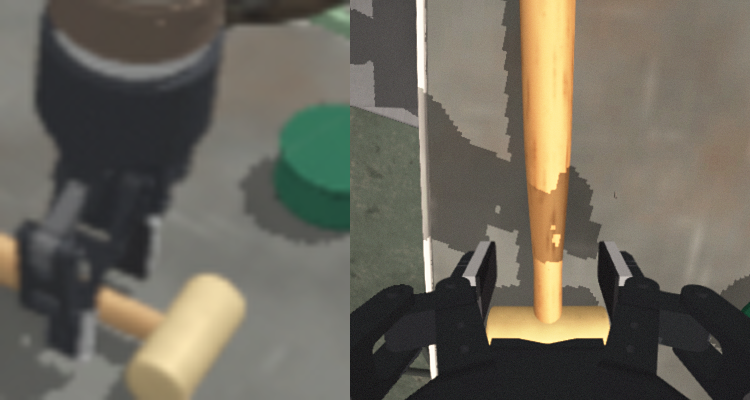

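The tips are now at about z=7, below the middle of the handle: crop (70,350) for the near tip, with the handle centred between the pads. Closing.

Emit:
carry_out([
  [[0, 0, 0], [0, 0, 0]],
  [[0, 0, 0], [0, 0, 0]],
  [[0, 0, 0], [0, 0, 0]],
  [[0, 0, 0], [0, 0, 0]],
  [[0, 0, 0], [0, 0, 0]],
  [[0, 0, 0], [0, 0, 0]],
  [[0, 0, 0], [0, 0, 0]],
  [[0, 0, 0], [0, 0, 0]],
  [[0, 0, 0], [0, 0, 0]],
  [[0, 0, 0], [0, 0, 0]],
], grip=0, force=20)

```text
time_s: 10.55
position: [470.9, -86.2, -21.5]
orientation: [180.0, 0.0, 109.2]
wrist_force: [-0.4, -0.8, 4.3]
width: 15.8
grip_force: 21.3
```

Emit:
carry_out([
  [[0, 0, 0], [0, 0, 0]],
  [[0, 0, 0], [0, 0, 0]],
  [[0, 0, 0], [0, 0, 0]],
  [[0, 0, -0.2], [0, 0, 0]],
  [[0, 0, -0.2], [0, 0, 0]],
  [[0, 0, -0.2], [0, 0, 0]],
  [[0, 0, -0.2], [0, 0, 0]],
  [[0, 0, -0.2], [0, 0, 0]],
  [[0, 0, -0.2], [0, 0, 0]],
  [[0, 0, 0], [0, 0, 0]],
], force=115)

```text
time_s: 11.55
position: [472.2, -86.4, 40.1]
orientation: [179.8, 0.1, 109.2]
wrist_force: [0.4, 0.3, -3.2]
width: 12.8
grip_force: 113.4
```

```bash
cat > look.py <<'E'
from mal import *
from plant import r
E
python3 - <<'E'
from look import *
o=r.get_obs();print(o["position"],o["orientation"],o["wrist_force"],o["width"],o["grip_force"])
it=r.snapshot("scene");im=r.snapshot("wrist")
cv2.imwrite("pics/s7.png",np.hstack([cv2.resize(it[190:330,240:400],None,fx=2.5,fy=2.5),im[30:380,100:460]])[:,:,::-1])
np.savez("hold.npz",p=o["position"],q=o["orientation"]);cv2.imwrite("pics/w7.png",im[:,:,::-1]);cv2.imwrite("pics/sc7.png",it[:,:,::-1])
E
```

```text
[472.22 -86.43  40.11] [179.83   0.1  109.2 ] [ 0.4   0.28 -3.17] 12.806955062424885 113.37552984128706
```

View pics/s7.png

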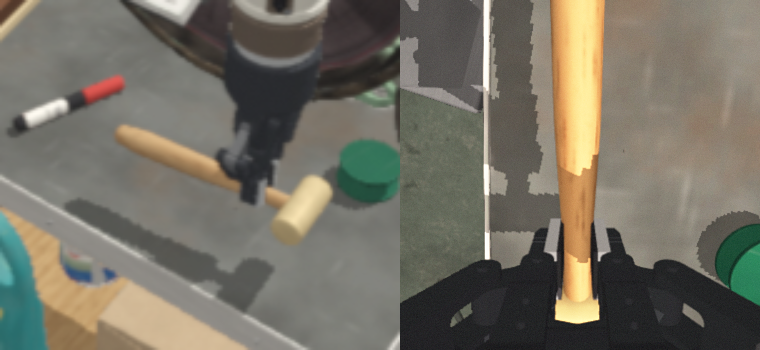

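The mallet is held level and lifted. The scene crop shows it at (150,140)–(300,210) with its shadow below on the bench, and the handle sits between the pads. Next is measuring the wedge numerically from the first pictures.

Run:
```python
from look import *
ct,cs=cam(r,"top"),cam(r,"scene")
t=cv2.imread("pics/top0.png")[:,:,::-1];s=cv2.imread("pics/scene0.png")[:,:,::-1]
for n,im,c,roi,b in(("t",t,ct,(100,150,230,300),0),("s",s,cs,(170,140,290,230),0)):
    m=mask(im,(8,60,90),(38,255,255));bl=blobs(m,roi)
    for q in bl[:3]:
        print(n,cv2.contourArea(q),cv2.boundingRect(q));e=cv2.approxPolyDP(q,2.5,True)[:,0];print(e.tolist())
        print(plane(c,e,14)[:,:2].round().tolist())
def cl(h):
    H,S,V=map(int,h)
    if V<110 and S>60:return '#'
    if S<60:return '.'
    if H<14:return 'b'
    return 'w' if S<135 else ('m' if S<165 else 'o')
for im,(x0,y0,x1,y1) in((t,(110,165,216,286)),(s,(182,152,276,222))):
    h=cv2.cvtColor(im,cv2.COLOR_RGB2HSV)
    print(x0,y0)
    for y in range(y0,y1,2):print(y,''.join(cl(h[y,x]) for x in range(x0,x1)))
```

```text
t 5722.0 (113, 167, 98, 114)
[[113, 182], [121, 213], [146, 274], [181, 261], [190, 280], [209, 273], [201, 254], [209, 250], [210, 245], [193, 202], [185, 204], [179, 217], [166, 215], [161, 234], [154, 240], [155, 224], [162, 211], [154, 169], [151, 167]]
[[544.0, 474.0], [480.0, 455.0], [358.0, 399.0], [384.0, 329.0], [346.0, 310.0], [361.0, 273.0], [398.0, 290.0], [407.0, 274.0], [417.0, 272.0], [504.0, 308.0], [500.0, 325.0], [473.0, 336.0], [477.0, 363.0], [438.0, 372.0], [426.0, 385.0], [458.0, 384.0], [485.0, 371.0], [571.0, 390.0], [575.0, 397.0]]
t 196.5 (173, 167, 16, 25)
[[174, 167], [175, 182], [180, 191], [187, 190], [181, 169]]
[[576.0, 349.0], [545.0, 346.0], [526.0, 336.0], [528.0, 321.0], [572.0, 335.0]]
s 2600.5 (187, 160, 81, 61)
[[267, 175], [262, 178], [262, 173], [222, 160], [193, 185], [198, 188], [206, 181], [208, 187], [198, 195], [190, 194], [187, 201], [199, 205], [202, 216], [213, 220], [219, 214], [229, 216]]
[[594.0, 348.0], [574.0, 345.0], [589.0, 364.0], [534.0, 488.0], [404.0, 434.0], [408.0, 414.0], [442.0, 428.0], [432.0, 401.0], [391.0, 387.0], [3
[... 9661 characters left out ...]
.......
208 ...................wwwwwwwwwwwwwwwwwwwwwwwwwwwwwwwwwwwww......................................
210 ...................wwwwwwwwwwwwwwwwwwwwwwwww.....wwwww........................................
212 ....................wwwwwwwwwwwwwwwwwwwwwwwww.wwwwww..........................................
214 ....................wwwwwwwwwwwwwwwww##wwwwwwwwwww............................................
216 ....................wwwwwwwwwwwwwww........#wwww..............................................
218 ........................wwwwwwwwww............................................................
220 .............................www..............................................................
```

Emit:
carry_out([
  [[0.12, -0.38, 0], [0, 0, 0]],
  [[0.12, -0.38, 0], [0, 0, 0]],
  [[0.12, -0.38, 0], [0, 0, 0]],
  [[0.12, -0.38, 0], [0, 0, 0]],
  [[0.12, -0.38, 0], [0, 0, 0]],
  [[0.4, 0, 0], [0, 0, 0]],
  [[0.4, 0, 0], [0, 0, 0]],
  [[0.4, 0, 0], [0, 0, 0]],
  [[0.4, 0, 0], [0, 0, 0]],
  [[0, 0, 0], [0, 0, 0]],
])

```text
time_s: 12.65
position: [342.9, -12.1, 37.7]
orientation: [-179.9, -0.1, 109.4]
wrist_force: [-1.0, 0.3, -2.4]
width: 12.9
grip_force: 113.5
```

Emit:
carry_out([
  [[0.504, 0.09, -0.1425], [0, 0, 0]],
  [[0.504, 0.09, -0.1425], [0, 0, 0]],
  [[0.504, 0.09, -0.1425], [0, 0, 0]],
  [[0.504, 0.09, -0.1425], [0, 0, 0]],
  [[0.504, 0.09, -0.1425], [0, 0, 0]],
  [[0.504, 0.09, -0.1425], [0, 0, 0]],
  [[0.504, 0.09, -0.1425], [0, 0, 0]],
  [[0.504, 0.09, -0.1425], [0, 0, -0.3]],
  [[0, 0, 0], [0, 0, 0]],
  [[0, 0, 0], [0, 0, 0]],
])

```text
time_s: 13.65
position: [312.6, 188.5, 95.0]
orientation: [-180.0, 0.0, 111.6]
wrist_force: [0.2, -0.7, -2.9]
width: 13.0
grip_force: 113.5
```

```bash
cat > snap.py <<'E'
import sys
from look import *
def snap(tag):
    o=r.get_obs();d={}
    for n in("wrist","top","scene"):
        c=cam(r,n);im=r.snapshot(n);cv2.imwrite(f"pics/{tag}_{n}.png",im[:,:,::-1]);d[n]=c
    np.save(f"{tag}.npy",dict(o=o,c=d),allow_pickle=True);return o,d
def load(tag):
    a=np.load(f"{tag}.npy",allow_pickle=True).item();return a["o"],a["c"],{n:cv2.imread(f"pics/{tag}_{n}.png")[:,:,::-1] for n in a["c"]}
E
python3 - <<'E'
from snap import *
o,d=snap("A");print(o["position"],o["orientation"],o["wrist_force"])
o,c,I=load("A");T=Ro.from_euler("xyz",o["orientation"],degrees=True).as_matrix()
P=o["position"];H=P+T@[-42.5,-1,-36];E=H+T@[183,0,1.5]
print("head exp",H,"end",E)
for n in c:print(n,proj(c[n],[H,E]),"tail",proj(c[n],[[350,309,44],[364,276,44]]))
for n,q in(("top",H),("top",E)):pass
p=proj(c["top"],[H,E]);x0,y0=(p.min(0)-25).astype(int);x1,y1=(p.max(0)+25).astype(int)
h,rc,far,G=mallet_px(I["top"],(x0,y0,x1,y1));print(h,rc,far)
m=mask(I["wrist"],(8,60,90),(38,255,255))
for q in blobs(m,None,200)[:4]:print(cv2.contourArea(q),cv2.boundingRect(q),cv2.approxPolyDP(q,3,True)[:,0].tolist())
E
```

```text
[312.56 188.52  95.01] [-179.97    0.05  111.65] [ 0.21 -0.68 -2.89]
head exp [327.31 148.69 131.04] end [259.8  318.78 129.39]
wrist [[274.42 342.21]
 [273.81 -58.2 ]] tail [[390.75  83.71]
 [387.55 136.32]]
top [[268.56 295.97]
 [170.06 334.56]] tail [[187.55 279.09]
 [204.72 271.94]]
scene [[224.29 217.01]
 [160.09 191.63]] tail [[198.93 206.98]
 [210.68 211.46]]Traceback (most recent call last):
  File "<stdin>", line 9, in <module>
  File "mal.py", line 14, in mallet_px
    far=G[np.abs(tg-(lo_+hi_)/2)>np.abs(tg-(lo_+hi_)/2).max()-3].mean(0)
                                 ~~~~~~~~~~~~~~~~~~~~~~~~~~^^
    return umr_maximum(a, axis, None, out, keepdims, initial, where)
ValueError: zero-size array to reduction operation maximum which has no identity
```

Run:
```python
from snap import *
o,c,I=load("A")
a=cv2.resize(I["wrist"][0:240,240:480],(480,480),interpolation=cv2.INTER_CUBIC)   # x2
b=cv2.resize(I["top"][230:350,160:266+54][:, :160],(320,240),interpolation=cv2.INTER_CUBIC) # x2
d=cv2.resize(I["scene"][160:280,150:310],(320,240),interpolation=cv2.INTER_CUBIC) # x2
cv2.imwrite("pics/comp.png",np.hstack([a,np.vstack([b,d])])[:,:,::-1])
```

```text
(no output)
```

View pics/comp.png

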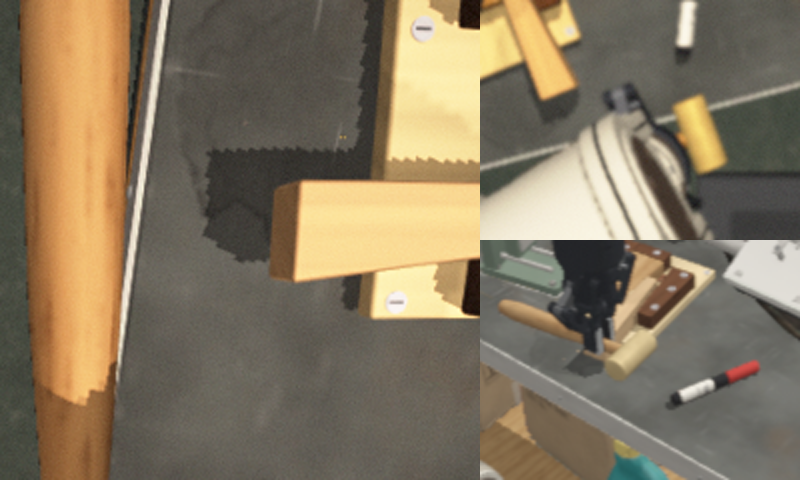

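The wrist crop shows the wedge's end face with its top edge running from (301,182) to (295,281) and its bottom edge at x≈272. Halved and offset by 240, that is (390.5,91)–(387.5,140.5) and x≈376. The mallet head in the top crop is at (700,133), image (270,296.5). In the scene crop it is at (632,355), image (226,217.5). Both match the predicted held pose.

Run:
```python
from snap import *
o,c,I=load("A");w=c["wrist"]
TL,TR=plane(w,[(390.5,91),(387.5,140.5)],44);BL,BR=plane(w,[(376,95),(375.5,138.5)],14)
print("wrist TL,TR",TL,TR,np.linalg.norm(TL-TR),"BL,BR",BL,BR,np.linalg.norm(BL-BR))
t=plane(c["top"],[(190,280),(206,274.5)],44);print("top",t,"BR",plane(c["top"],(209,273),14))
print("tri TL",tri(w,(390.5,91),c["top"],(190,280)),"TL sc",tri(w,(390.5,91),c["scene"],(199.5,205.5)),"BR sc",tri(w,(375.5,138.5),c["scene"],(213.5,219.5)),"TR sc",tri(w,(387.5,140.5),c["scene"],(213,209)))
bd=plane(w,[(240+388/2,0),(240+365/2,315/2)],14);print("board front edge",bd,np.degrees(np.arctan2(*(bd[0]-bd[1])[[1,0]])))
se=plane(w,[(390.5,91),(478,90.5)],44);d=se[1]-se[0];print("wedge +y side az",np.degrees(np.arctan2(d[1],d[0])))
H,e=tri(c["top"],(270,296.5),c["scene"],(226,217.5));T=Ro.from_euler("xyz",o["orientation"],degrees=True).as_matrix()
print("head",H,e,"in tool",T.T@(H-o["position"]))
```

```text
wrist TL,TR [352.   304.61  44.  ] [365.31 273.33  44.  ] 33.991421721916 BL,BR [351.3  304.26  14.  ] [365.86 273.64  14.  ] 33.90185383613855
top [[348.29 304.19  44.  ]
 [359.1  273.38  44.  ]] BR [[360.66 272.5   14.  ]]
tri TL (array([348.93, 302.12,  54.55]), np.float64(0.16157819016320793)) TL sc (array([348.97, 302.45,  53.71]), np.float64(0.42492642832004585)) BR sc (array([366.41, 273.04,  17.23]), np.float64(3.0577777948683944)) TR sc (array([365.79, 272.03,  51.78]), np.float64(6.208732065940345))
board front edge [[362.54 383.69  14.  ]
 [409.72 274.8   14.  ]] 113.42713116694463
wedge +y side az 23.37478822560492
head [327.77 145.26 131.78] 3.0921975525471725 in tool [-45.85  -1.84 -36.73]
```

Emit:
carry_out([
  [[0.6, 0.09, 0], [0, 0, 0]],
  [[0.6, 0.09, 0], [0, 0, 0]],
  [[0.6, 0.09, 0], [0, 0, 0]],
  [[0.6, 0.09, 0], [0, 0, -0.13]],
  [[0, 0, 0.3], [0, 0, 0]],
  [[0, 0, 0.3], [0, 0, 0]],
  [[0, 0, 0.3], [0, 0, 0]],
  [[0, 0, 0.3], [0, 0, 0]],
  [[0, 0, 0.3], [0, 0, 0]],
  [[0, 0, 0], [0, 0, 0]],
])

```text
time_s: 14.8
position: [284.0, 304.4, 18.4]
orientation: [-179.7, 0.1, 112.5]
wrist_force: [-1.4, -0.4, -1.6]
width: 13.1
grip_force: 113.5
```

```bash
cat > st.py <<'E'
from snap import *
b=np.array([.9225,.3859]);y=np.array([-.3859,.9225]);tail=np.array([357,289.])
def st():
    o=r.get_obs();T=Ro.from_euler("xyz",o["orientation"],degrees=True).as_matrix()
    H=o["position"]+T@[-43.5,-1.2,-36.3];f=H[:2]+31*b-tail
    print(o["time_s"],o["position"],o["orientation"],"F",o["wrist_force"],"head z",H[2],"face ahead of first tail",f@b,"lateral",f@y,"F along",o["wrist_force"][:2]@b,o["width"],o["grip_force"])
    return o
E
python3 - <<'E'
from st import *
st();c=cam(r,"top");cs=cam(r,"scene")
t=r.snapshot("top");s=r.snapshot("scene")
def cl(h):
    H,S,V=map(int,h)
    if V<90:return '#'
    if S<60:return '.'
    return 'b' if H<14 else('w' if S<135 else('m' if S<165 else 'o'))
h=cv2.cvtColor(t,cv2.COLOR_RGB2HSV)
for yy in range(252,312,2):print(yy,''.join(cl(h[yy,x]) for x in range(150,250)))
h=cv2.cvtColor(s,cv2.COLOR_RGB2HSV);print("scene 170..260")
for yy in range(186,240,2):print(yy,''.join(cl(h[yy,x]) for x in range(165,255)))
E
```

```text
14.8 [284.01 304.37  18.36] [-179.73    0.14  112.54] F [-1.37 -0.36 -1.65] head z 54.76553937135418 face ahead of first tail -31.56123730822694 lateral -1.0640095849875806 F along -1.4000480623613787 13.140227829916093 113.52819294079382
252 mmwwwwwwwwwwwwwwwwwwwwwwwwwwwmmwwwwwwwwwwwwwwmmmmwwwwww#####........................................
254 #mmwwwwwwwwwwwwwwwwwwwwwwwwwwwmmwwwwwwwwwwwwwwwmmmww####............................................
256 b#mwwwwwwwwwwwwwwwwwwwwwwwwwwwwwmwwwwwwwwwwwwwwwmmwww...............................................
258 b#mwwwwwwwwwwwwwwwwwwwwwwwwwwwwwmmwwwwwwwwwwwwwwmmmwww..............................................
260 mwwwwwwwwwwwwwwwwwwwwwwwwwwwwwwwwmmwwwwwwwwwwwwwwmmmwww.............................................
262 wwwwwwwwwwwwwwwwwwwwwwwwwwwwww###wmmwwwwwwwwwwwwwwmmmwww............................................
264 wwwww....wwwwwwwwwwwwwwww########wwmwwwwwwwwwwwwwwwwmmmww...........................................
266 wwwwww..wwwwwwwwwwww#######.....##wwmwwwwwwwwwwwwwwwwmmmww..........................................
268 wwwwwwwwwwwwwwww#
[... 4168 characters left out ...]
...................................
226 ...............wwwwwwwwwwwwww..##############.............................................
228 ...............wwwwwwwwwwww..........#....................................................
230 ww...............wwwwwww..................................................................
232 w...ww....................................................................................
234 ww..wwwww.................................................................................
236 ww...wwwwwwww.....................................................................##......
238 ww...wwwwwwwwwww................................................................#####.....
```

Emit:
carry_out([
  [[0, 0, 0.17], [0, 0, 0]],
  [[0, 0, 0.17], [0, 0, 0]],
  [[0, 0, 0.17], [0, 0, 0]],
  [[0.02, 0.2, 0], [0, 0, 0]],
  [[0, 0.2, 0], [0, 0, 0]],
  [[0, 0.08, 0], [0, 0, 0]],
  [[0, 0.09, 0], [0, 0, 0]],
  [[0, 0.09, 0], [0, 0, 0]],
  [[0, 0.09, 0], [0, 0, 0]],
  [[0, 0.09, 0], [0, 0, 0]],
])

```text
time_s: 15.9
position: [324.2, 324.6, -4.6]
orientation: [179.9, -0.0, 112.7]
wrist_force: [-0.1, 0.1, 0.3]
width: 0.1
grip_force: 0.0
```

```bash
python3 -c "
from st import *
st()"
```

```text
15.9 [324.17 324.62  -4.58] [179.93  -0.04 112.65] F [-0.11  0.05  0.28] head z 31.69409710674782 face ahead of first tail 13.178920030178368 lateral 2.004382756054339 F along -0.08553111514111106 0.06484665498840522 0.0
```

Emit:
carry_out([
  [[0, -0.3, 0], [0, 0, 0]],
  [[0, -0.3, 0], [0, 0, 0]],
  [[0, 0, 0], [0, 0, 0]],
  [[0, 0, 0], [0, 0, 0]],
  [[0, 0, 0], [0, 0, 0]],
  [[0, 0, 0], [0, 0, 0]],
  [[0, 0, 0], [0, 0, 0]],
  [[0, 0, 0], [0, 0, 0]],
  [[0, 0, 0], [0, 0, 0]],
  [[0, 0, 0], [0, 0, 0]],
])

```text
time_s: 16.9
position: [295.8, 312.5, -5.2]
orientation: [-180.0, 0.0, 112.6]
wrist_force: [-0.3, 0.0, -0.5]
width: -0.2
grip_force: 0.0
```

```bash
cat > tail.py <<'E'
from st import *
def cl(h):
    H,S,V=map(int,h)
    if V<90:return '#'
    if S<60:return '.'
    return 'b' if H<14 else('w' if S<135 else('m' if S<165 else 'o'))
def look(show=True):
    o=st();s=r.snapshot("scene");t=r.snapshot("top")
    if show:
        for im,(x0,x1,y0,y1) in((t,(165,235,250,300)),(s,(175,250,196,236))):
            h=cv2.cvtColor(im,cv2.COLOR_RGB2HSV);print(x0,y0)
            for yy in range(y0,y1,2):print(yy,''.join(cl(h[yy,x]) for x in range(x0,x1)))
look()
E
python3 tail.py
```

```text
16.9 [295.83 312.47  -5.23] [-180.      0.    112.64] F [-0.28  0.03 -0.47] head z 31.074587525403793 face ahead of first tail -17.617655756872104 lateral 1.7575639933392617 F along -0.25245461514928597 -0.2059326723001827 0.0
165 250
250 wwwwwwwwwwwwmmwwwwwwwwwwwwwwmmwwwwwwwwwwwwwww.........................
252 wwwwwwwwwwwwwwwwwwwwwwwwwwwwwmmmwwwwwwww#####.........................
254 wwwwwwwwwwwwwmwwwwwwwwwwwwwwwwmmwwww###...............................
256 wwwwwwwwwwwwwwmwwwwwwwwwwwwwwwwmmmww..................................
258 wwwwwwwwwwwwwwwmwwwwwwwwwwwwwwwwmmwww.................................
260 wwwwwwwwwwwwwwwwmwwwwwwwwwwwwwwwwmmwww................................
262 wwwwwwwwwwwwwwwwwwwwwwwwwwwwwwwwwwmmwww...............................
264 wwwwwwwwww######wmwwwwwwwwwwwwwwwwwmmwww..............................
266 wwwww#######...#wwwmwwwwwwwwwwwwwwwwmmww..............................
268 w######........##wwmwwwwwwwwwwwwwwmmmwww..............................
270 ##..............##wmmwwwwwwwmmmmmwwww##...............................
272 .................#wwmwwwmmmmmmmww###
[... 1917 characters left out ...]
wwwwwwwwwwwwwwwww########..........##.......................
220 ######......wwwwwwwwwwwwwwwwww########.....................................
222 ....#.....wwwwwwwwwwwwwwwwww########.......................................
224 .........wwwwwwwwwwwwwwwww####.............................................
226 ..........wwwwwwwwwwwwww#..................................................
228 ...........wwwwwwwwww......................................................
230 ..............wwwww........................................................
232 ...........................................................................
234 ...........................................................................
```

The mallet slipped out of the fingers during the tap (width 0). I'll rise and find it and the wedge.

Emit:
carry_out([
  [[0, 0, -0.3], [0, 0, 0]],
  [[0, 0, -0.3], [0, 0, 0]],
  [[0, 0, -0.3], [0, 0, 0]],
  [[0, 0, -0.3], [0, 0, 0]],
  [[0, 0, -0.3], [0, 0, 0]],
  [[0, 0, -0.3], [0, 0, 0]],
  [[0, 0, -0.3], [0, 0, 0]],
  [[0, 0, 0], [0, 0, 0]],
  [[0, 0, 0], [0, 0, 0]],
  [[0, 0, 0], [0, 0, 0]],
])

```text
time_s: 18.0
position: [295.3, 311.9, 98.9]
orientation: [-179.9, 0.0, 112.6]
wrist_force: [0.1, -0.4, -0.2]
width: -0.1
grip_force: 0.0
```

```bash
cat >> snap.py <<'E'
def cl(h):
    H,S,V=map(int,h)
    if S<60:return '#' if V<70 else('.' if V<190 else '^')
    if V<90:return '#'
    return 'b' if H<14 else('w' if S<115 else('m' if S<150 else 'o'))
def amap(im,x0,x1,y0,y1,sx=2,sy=4):
    h=cv2.cvtColor(im,cv2.COLOR_RGB2HSV);print("map x",x0,"step",sx)
    for y in range(y0,y1,sy):print(y,''.join(cl(h[y,x]) for x in range(x0,x1,sx)))
E
python3 - <<'E'
from snap import *
o,c=snap("B");print(o["position"],o["orientation"]);o,c,I=load("B")
b=np.array([.9225,.3859,0]);y=np.array([-.3859,.9225,0])
H=np.array([357,289,14.5])-19*b
print(proj(c["wrist"],[H,H+183*y]))
amap(I["wrist"],190,470,0,340,2,5)
E
```

```text
[295.28 311.93  98.92] [-179.92    0.04  112.64]
[[308.37 254.71]
 [314.45  33.81]]
map x 190 step 2
0 .....................#.##..####.#######....#...#............##boooooob...........................................................###........
5 ............#.#.#....##..##.#.####.#.....#..####............#ooomomoooob.........................................................###........
10 ..............#.....#######..######...##########..#........#booommmmmoom........................................................####........
15 ...................#..#.#.......##.######..####..#..#.##...#oomoomoomooo.........................................................###........
20 ..##............#...#.....##......##..##.##..###.###..#....mooommmmmmooo.........................................................###........
25 ....#..........#....#....#...............#..##.#.####.....#oomoommmmmmoo........................................................####........
30 ........................#...#..............#.##.####..#...mmboomoommmmoob......................................................^.###..
[... 8138 characters left out ...]
##########################################################################################..............................
320 ###################################################################################################################.........................
325 ########################################################################################################################....................
330 ##########################################...################################################################################...............
335 ##########################################....##########################################...#######################################..........
```

The wrist map shows the mallet lying on the bench. Its head spans columns 278–350 and rows 218–250, centred at (314,234). Its right face is against the tail, which spans rows 235–282, about 20 mm to one side. The handle runs up at columns 314–320. The wedge appears to have moved roughly 1 cm. I'll compute a deeper regrasp.

Run:
```python
from snap import *
o,c,I=load("B");w=c["wrist"]
h,e=plane(w,(314,234.5),14.5)[0],None
ctr=[]
m=mask(I["wrist"],(8,60,90),(38,255,255))
for y in range(10,205,5):
    x=np.nonzero(m[y,290:345])[0]+290;ctr.append([(x.min()+x.max())/2,y,x.max()-x.min()+1])
ctr=np.array(ctr);L=plane(w,ctr[:,:2],13)[:,:2];vx,vy,x0,y0=cv2.fitLine(L.astype(np.float32),cv2.DIST_L2,0,.01,.01).ravel()
az=np.degrees(np.arctan2(vy,vx))%180;u=np.array([np.cos(np.radians(az)),np.sin(np.radians(az))]);n=np.array([-u[1],u[0]])
print("head",h,"az",az,"head off axis",(h[:2]-[x0,y0])@n)
for q,l in zip(ctr[::3],L[::3]):
    sc=np.linalg.norm(plane(w,[[q[0]-.5,q[1]],[q[0]+.5,q[1]]],13)@np.array([[1,0],[0,1],[0,0]]).dot(np.eye(2))-0,axis=1) if 0 else None
    p=plane(w,[[q[0]-q[2]/2,q[1]],[q[0]+q[2]/2,q[1]]],13);print("s",(l-h[:2])@u,"width",np.linalg.norm(p[0]-p[1]))
A=plane(w,[(352,235),(348,282)],44);B=plane(w,[(344,240),(344,278)],14);print("tail top",A,"bottom",B,"prev tail (358.6,289)", (A.mean(0)[:2]-[358.6,289])@[.9225,.3859],(B.mean(0)[:2]-[358.6,289])@[.9225,.3859])
hc=np.array([x0,y0])+u*((h[:2]-[x0,y0])@u)
for s in(42,48):
    g=hc+s*u;d=np.r_[g-o["position"][:2],0];T=Ro.from_euler("xyz",o["orientation"],degrees=True).as_matrix()
    print(s,g,"tool shift mm",T.T@d,"turn world",az-o["orientation"][2])
```

```text
head [336.   301.59  14.5 ] az 112.177246 head off axis -1.3628949684099467
s 180.58160366088092 width 18.306761373289607
s 169.98007702526928 width 20.770196173019553
s 159.25852306356592 width 22.51248397571303
s 148.37879848312693 width 22.726814259890347
s 137.3121459354117 width 22.94905674174709
s 126.06145525815987 width 22.3847390713781
s 114.60333685772562 width 21.81518524608478
s 102.92034377306169 width 21.23952933054748
s 90.9891052285424 width 19.829170411545935
s 78.80132867385288 width 19.228939241491666
s 66.33155506993099 width 18.61949670717932
s 53.558595124355854 width 16.28542638111532
s 40.45553317407839 width 14.762611052549786
tail top [[356.54 321.51  44.  ]
 [372.39 282.66  44.  ]] bottom [[363.53 307.11  14.  ]
 [380.62 272.62  14.  ]] prev tail (358.6,289) 10.46194852191722 12.763736169681884
42 [318.89 339.97] tool shift mm [16.79 32.58 -0.06] turn world -0.46473643935894415
48 [316.62 345.53] tool shift mm [22.79 32.63 -0.06] turn world -0.46473643935894415
```

Emit:
carry_out([
  [[0.14, 0.217, 0], [0, 0, 0.06]],
  [[0.14, 0.217, 0], [0, 0, 0]],
  [[0.14, 0.217, 0], [0, 0, 0]],
  [[0, 0, 0.38], [0, 0, 0]],
  [[0, 0, 0.38], [0, 0, 0]],
  [[0, 0, 0.38], [0, 0, 0]],
  [[0, 0, 0.38], [0, 0, 0]],
  [[0, 0, 0.38], [0, 0, 0]],
  [[0, 0, 0.38], [0, 0, 0]],
  [[0, 0, 0], [0, 0, 0]],
], grip=0.4, force=20)

```text
time_s: 19.15
position: [315.9, 342.1, -16.9]
orientation: [-179.7, 0.2, 112.2]
wrist_force: [-0.6, 0.3, 0.2]
width: 34.0
grip_force: 0.0
```

Emit:
carry_out([
  [[0, 0, 0.05], [0, 0, 0]],
  [[0, 0, 0.05], [0, 0, 0]],
  [[0, 0, 0.05], [0, 0, 0]],
  [[0, 0, 0.04], [0, 0, 0]],
  [[0, 0, 0.04], [0, 0, 0]],
  [[0, 0, 0], [0, 0, 0]],
  [[0, 0, 0], [0, 0, 0]],
  [[0, 0, 0], [0, 0, 0]],
  [[0, 0, 0], [0, 0, 0]],
  [[0, 0, 0], [0, 0, 0]],
])

```text
time_s: 20.15
position: [318.0, 344.3, -25.7]
orientation: [180.0, -0.0, 112.2]
wrist_force: [-0.7, 0.3, -0.6]
width: 34.1
grip_force: 0.0
```

Emit:
carry_out([
  [[0, 0, 0.02], [0, 0, 0]],
  [[0, 0, 0.02], [0, 0, 0]],
  [[0, 0, 0.02], [0, 0, 0]],
  [[0, 0, 0.02], [0, 0, 0]],
  [[0, 0, 0], [0, 0, 0]],
  [[0, 0, 0], [0, 0, 0]],
  [[0, 0, 0], [0, 0, 0]],
  [[0, 0, 0], [0, 0, 0]],
  [[0, 0, 0], [0, 0, 0]],
  [[0, 0, 0], [0, 0, 0]],
], grip=0.27)

```text
time_s: 21.15
position: [317.9, 344.2, -29.0]
orientation: [180.0, -0.0, 112.2]
wrist_force: [-3.5, -2.2, 6.2]
width: 23.0
grip_force: 3.4
```

Emit:
carry_out([
  [[0, 0, -0.01], [0, 0, 0]],
  [[0, 0, 0], [0, 0, 0]],
  [[0, 0, 0], [0, 0, 0]],
  [[0, 0, 0], [0, 0, 0]],
  [[0, 0, 0], [0, 0, 0]],
  [[0, 0, 0], [0, 0, 0]],
  [[0, 0, 0], [0, 0, 0]],
  [[0, 0, 0], [0, 0, 0]],
  [[0, 0, 0], [0, 0, 0]],
  [[0, 0, 0], [0, 0, 0]],
], grip=0, force=40)

```text
time_s: 22.15
position: [318.0, 344.5, -28.7]
orientation: [180.0, -0.0, 112.2]
wrist_force: [-1.7, -0.6, 6.3]
width: 15.9
grip_force: 41.6
```

Emit:
carry_out([
  [[0, 0, 0], [0, 0, 0]],
  [[0, 0, 0], [0, 0, 0]],
  [[0, 0, 0], [0, 0, 0]],
  [[0, 0, 0], [0, 0, 0]],
  [[0, 0, -0.1], [0, 0, 0]],
  [[0, 0, -0.1], [0, 0, 0]],
  [[0, 0, -0.1], [0, 0, 0]],
  [[0, 0, 0], [0, 0, 0]],
  [[0, 0, 0], [0, 0, 0]],
  [[0, 0, 0], [0, 0, 0]],
], force=120)

```text
time_s: 23.15
position: [317.9, 344.1, -14.2]
orientation: [-180.0, 0.0, 112.2]
wrist_force: [-0.9, 2.0, -0.9]
width: 11.7
grip_force: 117.5
```

Run:
```python
from snap import *
o,c=snap("C");o,c,I=load("C");T=Ro.from_euler("xyz",o["orientation"],degrees=True).as_matrix()
print(o["position"],o["wrist_force"],o["width"],o["grip_force"])
H=o["position"]+T@[-46.5,.45,-43.2];E=H+T@[183,0,1.5]
for n in("scene","top","wrist"):print(n,proj(c[n],[H,E,H-[0,0,15],E-[0,0,15]]).round(1).tolist())
amap(I["scene"],150,250,190,240,1,2)
amap(I["wrist"],230,360,0,400,3,12)
```

```text
[317.95 344.09 -14.23] [-0.91  2.03 -0.94] 11.653794606022457 117.52642794395797
scene [[196.3, 215.3], [140.3, 193.2], [196.9, 219.8], [141.2, 197.6]]
top [[192.9, 285.9], [105.7, 320.9], [194.4, 285.4], [108.6, 319.7]]
wrist [[277.1, 357.9], [277.5, -57.3], [277.1, 338.7], [277.5, -37.4]]
map x 150 step 1
190 ..................###################################wwwwwwwwwwwbwwwwwwwwwwwwwwwwwwbbbbbbbbbbb#####w
192 ..................#################################wwwwwwwwwwwwwwwwwwwwwwwwwwwwwwwbbbb...bbb#####www
194 .................########################.wwwwww#wwwwwwwwwwwwwwwwwwwwwwwwwwwwwwwbbbbbb...b#####wwwww
196 w........##.....######################wwwwwwwwwwwwwwwwwwwwwwwwwwwwwwwwwwwwwwwwwbbbbbbbbb#####wwwwwww
198 wwwwww...##....#######################.wwwww^^^^^wwwwwwwwwwwwwwwwwwwwwwwwwwwwww############wwwwwww..
200 wwwwwwwwwwww##########################wwwwwwwwwwwwwwwwwwwwwwwwwwwwwwwwwwwwwwwww##########wwwwwww....
202 wwwmmmmmmmwwww#####################....wwwwwwwwwwwwwwwwwwwwwwwwwwwwwwwwwwwwwwwwww######wwwwwww......
204 mmwwwmwmmmmmmmwww###################........wwwwwwww
[... 2806 characters left out ...]
..............
240 ...#.#.#..#mbooooomomw......................
252 ......#....#ooommmmm#.......................
264 ..####....##oooommmm##....####..............
276 .####.....##oooommmm##.....####.............
288 #########.##oommmmmm##..##########..........
300 ############ooommwwm########################
312 ############mommmwwmm#######################
324 ##########.mwwmmwwwww#######################
336 #########wwwwwwwwwwwwww#####################
348 #########wwwwwwwwwwwww^#####################
360 ############################################
372 ############################################
384 ############################################
396 ############################################
```

The scene map puts the head at about (190,216), roughly 12 mm closer to the fingers than it was gripped. At high force the pads slide down the handle's taper. I'll regrip about 35 mm farther along, where the taper is slight.

Emit:
carry_out([
  [[0, 0, 0.26], [0, 0, 0]],
  [[0, 0, 0], [0, 0, 0]],
  [[0, 0, 0], [0, 0, 0]],
  [[0, 0, 0], [0, 0, 0]],
  [[0.175, 0, 0], [0, 0, 0]],
  [[0.175, 0, 0], [0, 0, 0]],
  [[0.175, 0, 0], [0, 0, 0]],
  [[0.175, 0, 0], [0, 0, 0]],
  [[0, 0, 0], [0, 0, 0]],
  [[0, 0, 0], [0, 0, 0]],
], grip=0.45, force=50)

```text
time_s: 24.3
position: [304.4, 376.9, -27.3]
orientation: [-180.0, 0.0, 112.2]
wrist_force: [-0.1, -1.0, -0.1]
width: 38.4
grip_force: 0.0
```

Run:
```python
from snap import *
o,c=snap("D");o,c,I=load("D")
print(o["position"],o["orientation"],o["wrist_force"],o["width"])
amap(I["scene"],165,225,196,232,1,2)
amap(I["wrist"],230,360,0,400,3,10)
amap(I["top"],160,230,256,310,1,2)
```

```text
[304.44 376.9  -27.29] [-179.99    0.02  112.22] [-0.12 -0.96 -0.08] 38.4314912560123
map x 165 step 1
196 #####....#######.......wwwwwwwwwwwwwwwwwwwwwwwwwwwwwwwwwwwww
198 #####...#####.........wwwwwww^^^^^wwwwwwwwwwwwwwwwwwwwwwwwww
200 ####....######........wwwwwwwwwwwwwwwwwwwwwwwwwwwwwwwwwwwwww
202 ###.....######..........wwwwwwwwwwwwwwwwwwwwwwwwwwwwwwwwwwww
204 ###......#####...............wwwwwwwwwwwwwwwwwwwwwwwwwwwwwww
206 ###wwwwwww#####..............wwwwwwwwwwwwwwwwwwwwwwwwwwwwwww
208 ##..wwwwwwwwww#............wwwwwwwwww..wwwwwwwwwwwwwwwwwwwww
210 #....wwmmwwwwwwwww......wwwwwwwwwwwww...wwwwwwwwwwwwwwwwwwww
212 #.....wwwwwmmmmmwwwwwwwwwwwwwwwwwwwwww..wwwwwwwwwwwwwwwwwwww
214 ##..........wwwmmmmwwwwwwwwwwwwwwwwww..#....wwwwwwwwww.wwwww
216 ##.......#####..wwwwwwwwwwwwwwwwwww..###.........www........
218 ..........####.wwwwwwwwwwwwwwwwww..####.....................
220 ..............wwwwwwwwwwwwwwwww.............................
222 ..............wwwwwwwwwwwwwww...............................
224 ...............wwwwwwwwwwww.................................
226 .................w
[... 3480 characters left out ...]
.........................
292 .......wwmmmooooooommmmmmmmmmmmmmmw...................................
294 .wwwmmmooooooooooooommmmmmmmmmmmmmmw..................................
296 ooooooooooooooooooommmmmmmmmmmmmmmmw..................................
298 ooooooooooooooomw##wmmmmmmmmmmmmmmmmw.................................
300 oooooooommm#######..wmmmmmmmmmmmmmmmmw................................
302 ooooomm#######.......wmmmmmmmmmmmmmmww......^.........................
304 mm##..##.............wmmmmmmmmmmwww...................................
306 ###...................wwmmmwwww.......................................
308 #.....................................................................
```

Run:
```python
from snap import *
o,c,I=load("D");T=Ro.from_euler("xyz",o["orientation"],degrees=True).as_matrix()
h=plane(c["top"],(184.7,289.7),14.5)[0];print("head top",h,plane(c["scene"],(187,217.5),14.5)[0],"in tool",T.T@(h-o["position"]))
q=plane(c["top"],[(172,279),(187,273),(197,301),(182,305)],14.5);d=q[2]+q[3]-q[0]-q[1];print("face az",np.degrees(np.arctan2(-d[1],-d[0])))
t=plane(c["top"],[(183.5,272.5),(203,265)],44);print("tail",t,t.mean(0))
ctr=[]
m=mask(I["wrist"],(8,60,90),(38,255,255))
for y in range(5,245,10):
    x=np.nonzero(m[y,245:325])[0]+245;ctr.append([(x.min()+x.max())/2,y])
L=plane(c["wrist"],ctr,13)[:,:2];vx,vy,x0,y0=cv2.fitLine(L.astype(np.float32),cv2.DIST_L2,0,.01,.01).ravel()
print("handle az",np.degrees(np.arctan2(vy,vx))%180,"lateral from TCP",T.T@np.r_[np.array([x0,y0])-o["position"][:2],0],np.array(ctr)[[0,-1]])
```

```text
head top [327.24 320.27  14.5 ] [320.39 323.57  14.5 ] in tool [-61.06  -0.31 -41.77]
face az 22.1112494547295
tail [[362.59 317.23  44.  ]
 [377.34 279.67  44.  ]] [369.97 298.45  44.  ]
handle az 112.0537 lateral from TCP [70.47  1.74 -0.02] [[281.   5.]
 [280. 235.]]
```

Emit:
carry_out([
  [[0.2, 0.02, 0], [0, 0, 0]],
  [[0.2, 0.02, 0], [0, 0, 0]],
  [[0, 0, 0.02], [0, 0, 0]],
  [[0, 0, 0], [0, 0, 0]],
  [[0, 0, 0], [0, 0, 0]],
  [[0, 0, 0], [0, 0, 0]],
  [[0, 0, 0], [0, 0, 0]],
  [[0, 0, 0], [0, 0, 0]],
  [[0, 0, 0], [0, 0, 0]],
  [[0, 0, 0], [0, 0, 0]],
])

```text
time_s: 25.45
position: [299.1, 395.9, -28.2]
orientation: [180.0, -0.0, 112.2]
wrist_force: [-0.6, 0.9, 0.0]
width: 38.6
grip_force: 0.0
```

Emit:
carry_out([
  [[0, 0, 0], [0, 0, 0]],
  [[0, 0, 0], [0, 0, 0]],
  [[0, 0, 0], [0, 0, 0]],
  [[0, 0, 0], [0, 0, 0]],
  [[0, 0, 0], [0, 0, 0]],
  [[0, 0, 0], [0, 0, 0]],
  [[0, 0, 0], [0, 0, 0]],
  [[0, 0, 0], [0, 0, 0]],
  [[0, 0, 0], [0, 0, 0]],
  [[0, 0, 0], [0, 0, 0]],
], grip=0, force=70)

```text
time_s: 26.45
position: [299.1, 396.0, -28.0]
orientation: [180.0, -0.0, 112.2]
wrist_force: [-0.7, -1.5, 6.0]
width: 16.8
grip_force: 68.6
```

```bash
cat >> snap.py <<'E'
def head_top(I,c,z=14.5,box=(160,215,262,325)):
    """brass head in the top view: compact blob once the thin handle/board are opened away"""
    m=mask(I["top"],(8,60,90),(38,255,255));k=np.zeros_like(m);k[box[2]:box[3],box[0]:box[1]]=m[box[2]:box[3],box[0]:box[1]]
    k=cv2.morphologyEx(k,cv2.MORPH_OPEN,cv2.getStructuringElement(cv2.MORPH_ELLIPSE,(13,13)))
    return [(cv2.minAreaRect(q),plane(c["top"],cv2.minAreaRect(q)[0],z)[0]) for q in blobs(k,None,80)]
E
python3 - <<'E'
from snap import *
o,c=snap("E");o,c,I=load("E");T=Ro.from_euler("xyz",o["orientation"],degrees=True).as_matrix()
print(o["width"],o["grip_force"],o["position"],o["wrist_force"])
for rc,h in head_top(I,c):print(rc,h,T.T@(h-o["position"]))
amap(I["top"],150,220,262,310,1,3)
amap(I["wrist"],230,360,200,380,3,10)
E
```

```text
16.821586415832243 68.64196319191251 [299.13 396.04 -27.96] [-0.7  -1.46  6.03]
((182.6999969482422, 290.1000061035156), (33.5201416015625, 20.87103271484375), 71.56504821777344) [326.41 324.25  14.5 ] [-76.77  -1.8  -42.47]
map x 150 step 1
262 mmmmwwwwwwwwwwwwwwwwwwmmmmmmwwwmmmmmmmmmmmmmmmmmmmmmmww...............
265 mmmww^^^^wwwwwwwwmmmwww.........wmmmmmmmmmmmmmmmmmmmmmw...............
268 wwwwwwwwwwmmmmww.................wmmmmmmmmmmmmmmmww#..................
271 wwmmmwww#.........................mmmmmmmwww........#.................
274 w#..........................wwwmmmmmmw####.#....#.##..................
277 .......................wwmmmmmmmmmmmmmw#.##.##.##.....................
280 .......................wmmmmmmmmmmmmmmmmw.#...........................
283 .......................wwmmmmmmmmmmmmmmmmw............................
286 ........................wmmmmmmmmmmmmmmmmmw...........................
289 .......................wwmmmmmmmmmmmmmmmmmmw..........................
292 ................wwmmmoooooooommmmmmmmmmmmmmmw.........................
295 .......wwwwmmoooooooooooooooo
[... 540 characters left out ...]
..............
240 ^........oobooommmmmmmob....................
250 ^........bobbommmmmmmmbb....................
260 ^.###....#ooomommmmmom#....####.............
270 ####....##oooooommmmmm##....####............
280 ###.....##oooooommmmmo###....#####..........
290 ######..##oomoommmmmmo##..###########.......
300 ##########bommmwwmmmmo######################
310 ##########mommmwwmmwwo######################
320 ########.##ommmwwwwwmb.#####################
330 #######....bmmmmwwwwm....###################
340 #######....ommmwwwwmm....###################
350 ###########mommwwwwmw.######################
360 ############################################
370 ############################################
```

Emit:
carry_out([
  [[0, 0, 0], [0, 0, 0]],
  [[0, 0, 0], [0, 0, 0]],
  [[0, 0, 0], [0, 0, 0]],
  [[0, 0, 0.02], [0, 0, 0]],
  [[0, 0, 0.02], [0, 0, 0]],
  [[0, 0, 0.02], [0, 0, 0]],
  [[0, 0, 0.02], [0, 0, 0]],
  [[0, 0, 0], [0, 0, 0]],
  [[0, 0, 0], [0, 0, 0]],
  [[0, 0, 0], [0, 0, 0]],
], grip=0.33)

```text
time_s: 27.6
position: [299.1, 396.0, -29.5]
orientation: [179.9, -0.0, 112.2]
wrist_force: [-4.3, -6.1, 23.0]
width: 28.4
grip_force: 11.8
```

Emit:
carry_out([
  [[0, 0, -0.065], [0, 0, 0]],
  [[0, 0, 0], [0, 0, 0]],
  [[0, 0, 0], [0, 0, 0]],
  [[0, 0, 0], [0, 0, 0]],
  [[0, 0, 0], [0, 0, 0]],
  [[0, 0, -0.08], [0, 0, 0]],
  [[0, 0, -0.08], [0, 0, 0]],
  [[0, 0, -0.08], [0, 0, 0]],
  [[0, 0, -0.08], [0, 0, 0]],
  [[0, 0, 0], [0, 0, 0]],
], grip=0, force=90)

```text
time_s: 28.6
position: [299.3, 396.3, -12.5]
orientation: [180.0, -0.0, 112.2]
wrist_force: [-0.4, -0.4, -2.6]
width: 16.6
grip_force: 88.2
```

```bash
cat >> snap.py <<'E'
def rep(tag):
    o,c=snap(tag);o,c,I=load(tag);T=Ro.from_euler("xyz",o["orientation"],degrees=True).as_matrix()
    print(o["time_s"],o["position"],o["orientation"],"F",o["wrist_force"],o["width"],o["grip_force"])
    for z in(14.5,30):
        for rc,h in head_top(I,c,z):print("head if z",z,rc[0],rc[1],h,"tool",T.T@(h-o["position"]))
    return o,c,I
E
python3 - <<'E'
from snap import *
o,c,I=rep("F")
amap(I["scene"],160,230,194,232,1,2);amap(I["top"],160,215,256,310,1,3)
E
```

```text
28.6 [299.31 396.26 -12.55] [179.96  -0.02 112.16] F [-0.39 -0.42 -2.59] 16.611366671786726 88.17288837857632
head if z 14.5 (181.0547332763672, 290.5255432128906) (34.516048431396484, 21.27350425720215) [325.55 327.52  14.5 ] tool [-73.55  -1.61 -27.08]
head if z 30 (181.0547332763672, 290.5255432128906) (34.516048431396484, 21.27350425720215) [326.85 324.07  30.  ] tool [-77.23  -1.7  -42.58]
map x 160 step 1
194 #########......................wwwwwww#wwwwwwwwwwwwwwwwwwwwwwwwwwwwwww
196 ##########..................wwwwwwwwwwwwwwwwwwwwwwwwwwwwwwwwwwwwwwwwwb
198 ####..####.................wwwwwww^^^^^wwwwwwwwwwwwwwwwwwwwwwwwwwwwww#
200 ###...wwwww................wwwwwwwwwwwwwwwwwwwwwwwwwwwwwwwwwwwwwwwwww#
202 ###...wwwwwwwww..............wwwwwwwwwwwwwwwwwwwwwwwwwwwwwwwwwwwwwwwww
204 ###....wmmmwwwwwwwww..........wwwwwwwwwwwwwwwwwwwwwwwwwwwwwwwwwwwwwwww
206 ####...wwwwmmmwwwwwwwwww....wwwwwwwwwwwwwwwwwwwwwwwwwwwwwwwwwwwwwwwwww
208 ####........wwwwwmwmmmwwwwwwwwwwwwwwwwwwwww.wwwwwwwwwwwwwwwwwwwwwwwwww
210 ..................wwwmmwwwwwwwwwwwwwwwwww....wwwwwwwwwwwwwwwwwwwww^^.^
212 ......
[... 1136 characters left out ...]
.wwwmmmmmmmw######.#..##.##.............
277 ...........wwmmmmmmmmmmmmmmw###.#....#.##..............
280 ...........wmmmmmmmmmmmmmmmmw.#........................
283 ............wmmmmmmmmmmmmmmmmw.........................
286 .............wmmmmmmmmmmmmmmmmw........................
289 ............wwmmmmmmmmmmmmmmmmmw.......................
292 .....wwmmmooooooommmmmmmmmmmmmmmw......................
295 mmmooooooooooooooommmmmmmmmmmmmmmww....................
298 ooooooooooooomm##wmmmmmmmmmmmmmmmmww...................
301 oooommmw##########wmmmmmmmmmmmmmmmmw...................
304 w##..#############.wmmmmmmmmmmmwww.....................
307 ########.#...........wwwwww............................
```

The mallet is now held and lifted: its shadow is visible and Fz is -2.6. Backing off, aligning sideways with the tail, then approaching.

Emit:
carry_out([
  [[0, -0.25, 0], [0, 0, 0]],
  [[0, -0.25, 0], [0, 0, 0]],
  [[-0.27, 0, 0], [0, 0, 0]],
  [[-0.27, 0, 0], [0, 0, 0]],
  [[-0.26, 0, 0], [0, 0, 0]],
  [[0, 0.1, 0], [0, 0, 0]],
  [[0, 0.1, 0], [0, 0, 0]],
  [[0, 0.1, 0], [0, 0, 0]],
  [[0, 0, 0], [0, 0, 0]],
  [[0, 0, 0], [0, 0, 0]],
])

```text
time_s: 29.75
position: [305.0, 355.5, -13.1]
orientation: [-180.0, -0.0, 112.2]
wrist_force: [-0.1, 0.2, -2.8]
width: 16.4
grip_force: 88.3
```

Run:
```python
from snap import *
o,c,I=rep("G")
amap(I["top"],165,225,254,300,1,2);amap(I["scene"],170,235,200,236,1,2)
```

```text
29.75 [305.02 355.51 -13.06] [-179.99   -0.01  112.17] F [-0.13  0.24 -2.8 ] 16.368113580687197 88.28731524965406
head if z 14.5 (201.73973083496094, 287.9726257324219) (35.112342834472656, 21.067405700683594) [330.92 286.25  14.5 ] tool [-73.9   -2.15 -27.57]
head if z 30 (201.73973083496094, 287.9726257324219) (35.112342834472656, 21.067405700683594) [332.14 283.5   30.  ] tool [-76.91  -2.07 -43.07]
map x 165 step 1
254 wwwwwwmmwwwmmmmmmmmmmmmmmmmmmmmmmmmw#.......................
256 wwwwwmmwmwwwmmmmmmmmmmmmmmmmmmmmmmmmw.......................
258 wwwwwwwwwwwwwmmmmmmmmmmmmmmmmmmmmmmmww......................
260 wwwwwwwwwwwwwmmmmmmmmmmmmmmmmmmmmmmmmww.....................
262 wwwwwwmmmmmmmwwwmmmmmmmmmmmmmmmmmmmmmmww....................
264 wwwmmmmwww#.....#mmmmmmmmmmmmmmmmmmmmmmww...................
266 mmwww#...........wmmmmmmmmmmmmmmmmmmmmww....................
268 w.................wmmmmmmmmmmmmmmmww#.......................
270 ..................wmmmmmmmmmmww...#wwwwwww..................
272 ...................#wmmmww....wwwmmmmmmmmww.................
274 ...................####
[... 1394 characters left out ...]

216 ..............wwwwwmmmmmwwwwwwwwwwwwwwwwwwwwwww........wwwww.....
218 #....#.............wwwwwwwwwwwwwwwwwwwwwww.......................
220 ...###...............wwwwwwwwwwwwwwwwwww.........................
222 ......###...........wwwwwwwwwwwwwwwww............................
224 ..........#####....wwwwwwwwwwwwwwww..............................
226 ..............####.wwwwwwwwwwwwww................................
228 .....................wwwwwwwwww..................................
230 .......................wwwwww....................................
232 w................................................................
234 bwww.............................................................
```

Emit:
carry_out([
  [[0.05, 0.1, 0], [0, 0, 0]],
  [[0, 0.08, 0], [0, 0, 0]],
  [[0, 0.07, 0], [0, 0, 0]],
  [[0, 0.07, 0], [0, 0, 0]],
  [[0, 0.07, 0], [0, 0, 0]],
  [[0, 0, 0], [0, 0, 0]],
  [[0, -0.25, 0], [0, 0, 0]],
  [[0, -0.25, 0], [0, 0, 0]],
  [[0, 0, 0], [0, 0, 0]],
  [[0, 0, 0], [0, 0, 0]],
])

```text
time_s: 30.9
position: [298.2, 355.2, -12.8]
orientation: [180.0, 0.0, 112.2]
wrist_force: [0.6, 0.7, -2.9]
width: 16.8
grip_force: 88.4
```

Run:
```python
from snap import *
o,c,I=rep("H")
amap(I["top"],165,225,246,296,1,2)
```

```text
30.9 [298.24 355.18 -12.78] [179.99   0.   112.21] F [ 0.64  0.71 -2.87] 16.816580145626848 88.40672841561172
head if z 14.5 (201.6000213623047, 290.8000183105469) (34.78504943847656, 20.87103271484375) [325.35 286.39  14.5 ] tool [-73.93  -0.9  -27.28]
head if z 30 (201.6000213623047, 290.8000183105469) (34.78504943847656, 20.87103271484375) [326.65 283.64  30.  ] tool [-76.98  -0.73 -42.78]
map x 165 step 1
246 wwwwwwwwmmmmmmmmmmmmmmmmmmmmmmmmwwwwww^^^^wwmw..............
248 wwwwwwwwwmmmmmmmmmmmmmmmmmmmmmmmmwwwwwwwwwwmmw..............
250 wwwwwwwwwwmmmmmmmmmmmmmmmmmmmmmmmmwwwwwmmmmww...............
252 wwwwwwmwwwwmmmmmmmmmmmmmmmmmmmmmmmmmmmww#...................
254 wwwwwwwwwwwwmmmmmmmmmmmmmmmmmmmmmmmmw.......................
256 wwwwwwmwwwwwwmmmmmmmmmmmmmmmmmmmmmmmmw......................
258 wwwwwwwwwwwwwmmmmmmmmmmmmmmmmmmmmmmmmww.....................
260 wwwwwwwwwwwwwmmmmmmmmmmmmmmmmmmmmmmmmww.....................
262 wwwwwwmmmmmmwww#wmmmmmmmmmmmmmmmmmmww.......................
264 wwwmmmmwww#......wmmmmmmmmmmmmww...#........................
266 mmmww#............mmmmmmmww...###
[... 237 characters left out ...]
..........##########..wwwwmmmmww..................
276 ....................#####...wwmmmmmmmmmmmww.................
278 .....................#....wmmmmmmmmmmmmmmmww................
280 ..........................wmmmmmmmmmmmmmmmmw................
282 ...........................wmmmmmmmmmmmmmmmmw...............
284 ............................wmmmmmmmmmmmmmmmww..............
286 ............................wmmmmmmmmmmmmmmmmww.............
288 .............................wmmmmmmmmmmmmmmmmw.............
290 ..........................wwwmmommmmmmmmmmmmmmmw............
292 .....................wwwmmooooooommmmmmmmmmmmmmww...........
294 ................wwwmmoooooooooooommmmmmmmmmmmmmmw...........
```

The wedge has moved another ~10 mm (tail edge now at (182,267)–(202,261)) and the mallet is held and clear. Next tap.

Emit:
carry_out([
  [[0, 0.2, 0], [0, 0, 0]],
  [[0, 0.2, 0], [0, 0, 0]],
  [[0, 0.07, 0], [0, 0, 0]],
  [[0, 0.07, 0], [0, 0, 0]],
  [[0, 0.06, 0], [0, 0, 0]],
  [[0, 0.06, 0], [0, 0, 0]],
  [[0, 0, 0], [0, 0, 0]],
  [[0, 0, 0], [0, 0, 0]],
  [[0, 0, 0], [0, 0, 0]],
  [[0, 0, 0], [0, 0, 0]],
])

```text
time_s: 32.05
position: [326.7, 366.1, -13.8]
orientation: [-179.7, 0.0, 112.1]
wrist_force: [-6.0, -1.1, -1.7]
width: 16.3
grip_force: 89.0
```

Emit:
carry_out([
  [[0, -0.25, 0], [0, 0, 0]],
  [[0, -0.25, 0], [0, 0, 0]],
  [[0, 0, 0], [0, 0, 0]],
  [[0, 0, 0], [0, 0, 0]],
  [[0, 0, 0], [0, 0, 0]],
  [[0, 0, 0], [0, 0, 0]],
  [[0, 0, 0], [0, 0, 0]],
  [[0, 0, 0], [0, 0, 0]],
  [[0, 0, 0], [0, 0, 0]],
  [[0, 0, 0], [0, 0, 0]],
])

```text
time_s: 33.05
position: [306.3, 358.4, -13.0]
orientation: [-180.0, 0.0, 112.2]
wrist_force: [-0.2, -0.3, -1.7]
width: 16.1
grip_force: 88.5
```

Run:
```python
from snap import *
o,c,I=rep("J")
amap(I["top"],165,225,240,292,1,2)
```

```text
33.05 [306.3  358.35 -13.01] [-180.      0.    112.16] F [-0.15 -0.28 -1.68] 16.128792193927044 88.4740089864863
head if z 14.5 (200.5145721435547, 287.0401306152344) (35.114097595214844, 20.59001922607422) [332.74 288.75  14.5 ] tool [-74.44  -1.76 -27.51]
head if z 30 (200.5145721435547, 287.0401306152344) (35.114097595214844, 20.59001922607422) [333.92 285.96  30.  ] tool [-77.47  -1.72 -43.01]
map x 165 step 1
240 mmmwwwmmmmmmmmmmmmmmmmmmmmmmmmmmmwwwwwwwwmww................
242 wwwwwwwmmmmmmmmmmmmmmmmmmmmmmmmwwwwwwwwwwwwww...............
244 wwwwwwwmmmmmmmmmmmmmmmmmmmmmmmmwwwwwww^^^^www...............
246 wwwwwwwmmmmmmmmmmmmmmmmmmmmmmmmmwwwwww^^^^wwww..............
248 wwwwwwwwmmmmmmmmmmmmmmmmmmmmmmmmmmwwwwwwwwwmmw..............
250 wwwwmmwwwwmmmmmmmmmmmmmmmmmmmmmmmmwwwwwmmmmww...............
252 wwwwmwwwwwwmmmmmmmmmmmmmmmmmmmmmmmmmmmww#...................
254 wwwwwwwwwwwwmmmmmmmmmmmmmmmmmmmmmmmmmw......................
256 wwwwwwwwwwwwmmmmmmmmmmmmmmmmmmmmmmmmmww.....................
258 wwwwwwwmwwwwwwmmmmmmmmmmmmmmmmmmmmmmmww.....................
260 wwwwwwwmwwwwwmmmmmmmmmmmmmmm
[... 307 characters left out ...]
........############.wwwmmmmmww...................
272 ....................####.#.wwmmmmmmmmmmmw...................
274 ....................####.wmmmmmmmmmmmmmmmw..................
276 .....................##..wmmmmmmmmmmmmmmmmw.................
278 .........................wwmmmmmmmmmmmmmmmmw................
280 ..........................wwmmmmmmmmmmmmmmmw................
282 ...........................wmmmmmmmmmmmmmmmmw...............
284 ...........................wwmmmmmmmmmmmmmmmmw..............
286 .........................wwmmmmmmmmmmmmmmmmmmww.............
288 ....................wwwmmooooooommmmmmmmmmmmmmw.............
290 ...............wwwmmoooooooooooommmmmmmmmmmmmmmw............
```

The tap ended against resistance (6 N) with the wedge a few mm further. Pressing somewhat harder now.

Emit:
carry_out([
  [[0, 0.2, 0], [0, 0, 0]],
  [[0, 0.12, 0], [0, 0, 0]],
  [[0, 0.08, 0], [0, 0, 0]],
  [[0, 0.08, 0], [0, 0, 0]],
  [[0, 0.08, 0], [0, 0, 0]],
  [[0, 0.08, 0], [0, 0, 0]],
  [[0, 0, 0], [0, 0, 0]],
  [[0, 0, 0], [0, 0, 0]],
  [[0, 0, 0], [0, 0, 0]],
  [[0, 0, 0], [0, 0, 0]],
])

```text
time_s: 34.2
position: [328.0, 366.1, -15.4]
orientation: [-179.0, 0.1, 112.1]
wrist_force: [-14.3, -2.0, 0.4]
width: 16.4
grip_force: 91.7
```

Emit:
carry_out([
  [[0, -0.25, 0], [0, 0, 0]],
  [[0, -0.25, 0], [0, 0, 0]],
  [[0, 0, 0], [0, 0, 0]],
  [[0, 0, 0], [0, 0, 0]],
  [[0, 0, 0], [0, 0, 0]],
  [[0, 0, 0], [0, 0, 0]],
  [[0, 0, 0], [0, 0, 0]],
  [[0, 0, 0], [0, 0, 0]],
  [[0, 0, 0], [0, 0, 0]],
  [[0, 0, 0], [0, 0, 0]],
])

```text
time_s: 35.2
position: [312.7, 361.0, -13.0]
orientation: [-180.0, -0.0, 112.2]
wrist_force: [0.2, 0.0, -2.4]
width: 16.1
grip_force: 88.5
```

Run:
```python
from snap import *
o,c,I=rep("K")
amap(I["top"],165,225,240,292,1,2)
w=I["top"]
for t in("B","H","J","K"):
    _,_,J=load(t);h=cv2.cvtColor(J["top"],cv2.COLOR_RGB2HSV)
    # edge of the tail along a line parallel to the drive, through the tail middle
    P=np.array([[193+d*.447-0,262+d*.894] for d in np.arange(-20,16,.5)],np.float32)
    s=cv2.remap(h[:,:,1].astype(np.float32),P[:,0][None],P[:,1][None],cv2.INTER_LINEAR)[0];i=np.nonzero(s<80)[0];print(t,"tail edge at",-20+.5*i[0] if len(i) else None)
```

```text
35.2 [312.75 361.02 -12.98] [-180.     -0.    112.16] F [ 0.24  0.04 -2.43] 16.079967449058362 88.54189331043017
head if z 14.5 (199.46575927734375, 283.5753479003906) (34.87826156616211, 20.131078720092773) [339.57 291.03  14.5 ] tool [-74.94  -1.56 -27.48]
head if z 30 (199.46575927734375, 283.5753479003906) (34.87826156616211, 20.131078720092773) [340.64 288.2   30.  ] tool [-77.97  -1.64 -42.98]
map x 165 step 1
240 mmmwwwmmmmmmmmmmmmmmmmmmmmmmmmmmmwwwwwwwwmww................
242 mwwwwwwmmmmmmmmmmmmmmmmmmmmmmmmwwwwwwwwwwwww................
244 wwwwwwwwmmmmmmmmmmmmmmmmmmmmmmmmwwwwww^^^^www...............
246 wwwwwwwmmmmmmmmmmmmmmmmmmmmmmmmmmwwwww^^^^wwmw..............
248 wwwwwwwwwmmmmmmmmmmmmmmmmmmmmmmmmmwwwwwwwwwmmw..............
250 wwwwwwmwwwmmmmmmmmmmmmmmmmmmmmmmmmmwwwmmmmmww...............
252 wwwwwwwwwwwmmmmmmmmmmmmmmmmmmmmmmmmmmmww#...................
254 wwwwmwwmwwwwmmmmmmmmmmmmmmmmmmmmmmmmww......................
256 wwwwwwwwmwwwwmmmmmmmmmmmmmmmmmmmmmmmmww.....................
258 wwwwwwwmwwwwwwmmmmmmmmmmmmmmmmmmmmmmmww.....................
260 wwwwwwwwwwwwwmmmmmmmmmmmmm
[... 386 characters left out ...]
.#mmmmmmmmmmmmmmmmw...................
274 ....................###.wmmmmmmmmmmmmmmmmw..................
276 ....................###..wmmmmmmmmmmmmmmmmw.................
278 .........................wwmmmmmmmmmmmmmmmww................
280 ..........................wmmmmmmmmmmmmmmmmw................
282 ..........................wmmmmmmmmmmmmmmmmmw...............
284 .....................wwwmmoooommmmmmmmmmmmmmww..............
286 ................wwmmmoooooooooommmmmmmmmmmmmmww.............
288 ..........wwwmmmooooooooooooooommmmmmmmmmmmmmmw.............
290 ....wwwmmmoooooooooooooooooommmmmmmmmmmmmmmmmmmw............
B tail edge at 11.0
H tail edge at 3.0
J tail edge at 1.5
K tail edge at 1.5
```

At 14 N the wedge no longer moves, since the tail edge is unchanged between taps. One more tap of about 20 N to seat it, then draw well back.

Emit:
carry_out([
  [[0, 0.15, 0], [0, 0, 0]],
  [[0, 0.1, 0], [0, 0, 0]],
  [[0, 0.09, 0], [0, 0, 0]],
  [[0, 0.09, 0], [0, 0, 0]],
  [[0, 0.09, 0], [0, 0, 0]],
  [[0, 0.09, 0], [0, 0, 0]],
  [[0, 0, 0], [0, 0, 0]],
  [[0, 0, 0], [0, 0, 0]],
  [[0, 0, 0], [0, 0, 0]],
  [[0, 0, 0], [0, 0, 0]],
])

```text
time_s: 36.35
position: [328.8, 367.0, -16.4]
orientation: [-178.5, -0.0, 112.1]
wrist_force: [-24.6, -0.2, 1.8]
width: 16.1
grip_force: 96.0
```

Emit:
carry_out([
  [[0, -0.35, 0], [0, 0, 0]],
  [[0, -0.35, 0], [0, 0, 0]],
  [[0, 0, 0], [0, 0, 0]],
  [[0, 0, 0], [0, 0, 0]],
  [[0, 0, 0], [0, 0, 0]],
  [[0, 0, 0], [0, 0, 0]],
  [[0, 0, 0], [0, 0, 0]],
  [[0, 0, 0], [0, 0, 0]],
  [[0, 0, 0], [0, 0, 0]],
  [[0, 0, 0], [0, 0, 0]],
])

```text
time_s: 37.35
position: [308.6, 359.3, -13.0]
orientation: [-180.0, 0.0, 112.2]
wrist_force: [0.4, 0.8, -3.4]
width: 16.5
grip_force: 88.8
```

Run:
```python
from snap import *
o,c,I=rep("L")
for t in("B","H","J","K","L"):
    o2,c2,J=load(t);h=cv2.cvtColor(J["top"],cv2.COLOR_RGB2HSV)
    R=[]
    for off in(-4,-2,0,2,4):
        P=np.array([[193-off*.894+d*.447,262+off*.447+d*.894] for d in np.arange(-20,16,.25)],np.float32)
        s=cv2.remap(h[:,:,1].astype(np.float32),P[:,0][None],P[:,1][None],cv2.INTER_LINEAR)[0];i=np.nonzero(s<80)[0];R.append(-20+.25*i[0] if len(i) else np.nan)
    print(t,R,np.mean(R))
```

```text
37.35 [308.61 359.31 -12.98] [-180.      0.    112.16] F [ 0.39  0.76 -3.36] 16.498350495304695 88.78758319824556
head if z 14.5 (200.31387329101562, 285.6131286621094) (34.857791900634766, 19.821096420288086) [335.56 289.23  14.5 ] tool [-75.07  -1.47 -27.48]
head if z 30 (200.31387329101562, 285.6131286621094) (34.857791900634766, 19.821096420288086) [336.69 286.42  30.  ] tool [-78.09  -1.48 -42.98]
B [np.float64(11.0), np.float64(10.75), np.float64(10.75), nan, nan] nan
H [np.float64(3.5), np.float64(3.25), np.float64(3.0), np.float64(3.0), np.float64(2.75)] 3.1
J [np.float64(1.75), np.float64(1.5), np.float64(1.25), np.float64(1.25), np.float64(1.0)] 1.35
K [np.float64(1.75), np.float64(1.5), np.float64(1.25), np.float64(1.0), np.float64(1.0)] 1.3
L [np.float64(1.5), np.float64(1.5), np.float64(1.5), np.float64(1.25), np.float64(0.75)] 1.3
```

Run:
```python
from snap import *
o,c,I=load("L");t=c["top"]
e=plane(t,[(170,266.2),(204,252.5)],14);d=e[1]-e[0];d/=np.linalg.norm(d);n=np.array([-d[1],d[0],0]);print("edge az",np.degrees(np.arctan2(d[1],d[0]))%180,e)
for p in[(193.6,263.2),(184.5,265.8),(199,260.8)]:
    q=plane(t,p,44)[0];print(q,"protrusion",abs((q-e[0])@n))
o,c,I=load("B");w=c["wrist"] # check the same with B's wrist view: front edge columns at two rows
m=[plane(w,p,14)[0] for p in((384,150),(378,215))];d=m[1]-m[0];d/=np.linalg.norm(d);n=np.array([-d[1],d[0],0]);q=plane(w,(350,258),44)[0];print("B wrist protrusion",abs((q-m[0])@n),"az",np.degrees(np.arctan2(d[1],d[0]))%180)
o,c,I=load("L");a=I["wrist"];amap(I["top"],120,200,176,250,1,3)
```

```text
edge az 112.3940187388115 [[373.57 351.32  14.  ]
 [401.49 283.55  14.  ]]
[380.67 298.07  44.  ] protrusion 13.719169361891439
[375.51 315.66  44.  ] protrusion 11.786610866941885
[385.39 287.66  44.  ] protrusion 13.31873720028472
B wrist protrusion 30.02310184894825 az 112.58735942396501
map x 120 step 1
176 ........wwwwwwwwwwwwwwwwwwwwwwwwwwwwwwwwwwwwwwwwwwwwwwwmwwwwwmww................
179 .wwwwmmmwwwwwwwwwwwwwwwmmmmmmmmmmmwwwwwwwwwwwwwwwwwwwwwwmmmmmmmww...............
182 wwwwww^^wwwwwwwwmmmmmmmbbbbbbbbbmmmwwwwwwwwwwwwwwwwwwwwwwbbbbmmmww..............
185 wwwwww^^wwmmmmmoobbbb.^^^.bbbbbbbommwwwwwwwwwwwwwwwwwwww..bbbbommmw.............
188 wwwmmmmmbbbbbbbbbbbbbb..bbbbbbobboommmwwwwwwwwwwwwwwwwwwwwwwbbbommmw............
191 mmobbbbbbbbbbbbbbbbbbbbbooooooooooooommwwwwwwwwwwwwwwwwwwwwwwwbb.......^^^^^^^^^
194 bbbbbbbbbbbbbbboboooooooooooooooooooomwwwwwwwwwwwwwwwwwwww..^^^^^^^^^^^^^^^^^^^^
197 bbbbbbbbbboooooooooooooooooooooooooooowwwwwwwwwwwwwwwwwwww..^^^^^^^^^^^^^^......
200 b^^^^.bbboooooooooooooooooooooooooooomwwwwwwwwwwwwwwwwwwwww.....................
203 bbbbbbbbbboooooooooooo
[... 633 characters left out ...]
mmmobbbbbbb^^^^bbomm
227 .......wbbb.^..bbbboooooooooooooooow#####ooooooooommmmmmmmmmmmmmmobbbbbbbbbbbbbm
230 ........#bbbbbbbbbbboooooooooooooom######ooooooooommmmmmmmmmmmmmmmobbbbbbbbbbbbo
233 .........#bbbbbbbbbbbooooooooooooo#######ooooommmmmmmmmmmmmmmmmmmmmmobbbboommmmm
236 ...........bbbbbbbbbbbbooooooooom######wwmmmmmmmmmmmmmmmmmmmmmmmmmmmmmmmmmmmmmmm
239 ............bbbbbbbbbbbboooooommmw###mmmmmmmmmmmmmmmmmmmmmmmmmmmmmmmmmmmmmmmmmmm
242 .............bbbbbbbbbbbbb##mmmmmmmmmmmmmmmmmwwwwwwwmmmmmmmmmmmmmmmmmmmmmmmmwwww
245 ..............bbbbbbbbbbbbb#mmmmmmmmwwwwwwwwwwwwwwwwmmmmmmmmmmmmmmmmmmmmmmmmmwww
248 ...............bbbbbbbbbbbbb#mmmmwwwwwwwwwwwwwwwwwwwwmmmmmmmmmmmmmmmmmmmmmmmmmmw
```

The wedge tail now sticks out 13 mm beyond the board edge, so the wedge is at x ≈ -26 mm, which is tight. A 25 N tap no longer moves it. I'll lay the mallet on the bench here, clear of the tail.

Emit:
carry_out([
  [[0, 0.1, 0], [0, 0, 0]],
  [[0, 0, 0.06], [0, 0, 0]],
  [[0, 0, 0.06], [0, 0, 0]],
  [[0, 0, 0.06], [0, 0, 0]],
  [[0, 0, 0.06], [0, 0, 0]],
  [[0, 0, 0.04], [0, 0, 0]],
  [[0, 0, 0.03], [0, 0, 0]],
  [[0, 0, 0], [0, 0, 0]],
  [[0, 0, 0], [0, 0, 0]],
  [[0, 0, 0], [0, 0, 0]],
])

```text
time_s: 38.5
position: [313.0, 361.1, -28.1]
orientation: [-180.0, 0.0, 112.2]
wrist_force: [-2.5, -2.8, 5.9]
width: 16.4
grip_force: 89.8
```

Emit:
carry_out([
  [[0, 0, 0], [0, 0, 0]],
  [[0, 0, 0], [0, 0, 0]],
  [[0, 0, 0], [0, 0, 0]],
  [[0, 0, 0], [0, 0, 0]],
  [[0, 0, 0], [0, 0, 0]],
  [[0, 0, -0.2], [0, 0, 0]],
  [[0, 0, -0.3], [0, 0, 0]],
  [[0, 0, -0.5], [0, 0, 0]],
  [[0, 0, -0.5], [0, 0, 0]],
  [[0, 0, 0], [0, 0, 0]],
], grip=0.45)

```text
time_s: 39.5
position: [315.4, 363.7, 50.5]
orientation: [179.6, -0.2, 112.2]
wrist_force: [-0.1, 0.8, 0.8]
width: 38.4
grip_force: 0.0
```

Run:
```python
from snap import *
o,c,I=rep("M")
amap(I["top"],150,225,255,312,1,3);amap(I["scene"],150,235,192,240,1,2);amap(I["wrist"],200,420,0,330,3,12)
```

```text
39.5 [315.39 363.69  50.54] [179.6   -0.2  112.16] F [-0.05  0.75  0.82] 38.43412623868428 0.0
head if z 14.5 (200.5877227783203, 283.49847412109375) (34.169532775878906, 20.412965774536133) [339.74 288.79  14.5 ] tool [-78.68  -5.95  35.72]
head if z 30 (200.5877227783203, 283.49847412109375) (34.169532775878906, 20.412965774536133) [340.8  285.99  30.  ] tool [-81.62  -5.91  20.21]
map x 150 step 1
255 ##mmmwwwwwwwwwwwwwwmmmmmwwmmmmmmmmmmmmmmmmmmmmmmmmmmww.....................
258 b#mmmwwwwwwwwwwwwwwmmmmmmwwwmmmmmmmmmmmmmmmmmmmmmmmmww.....................
261 mmmmwwwwwwwwwwwwwwwmwwmmmmmmmwwmmmmmmmmmmmmmmmmmw#.........................
264 mmmww^^^^wwwwwwwwwmmmmmww#......wmmmmmmmw#.#######.........................
267 mmmwwwwwwwwmmmmmww####..........##############wwmmmmmmmw...................
270 wwmmmmmmmww..#...................######.wmmmmmmmmmmmmmmmw..................
273 mww###.............................#####wmmmmmmmmmmmmmmmmw.................
276 ...................................###...wmmmmmmmmmmmmmmmmw................
279 ..........................................wwmmmmmmmm
[... 4519 characters left out ...]
.....^......##mommwwwmo..................#.wmw^^^^^wwwwm####bbbbbbbb
240 ...........^.......#wommwwwmm....................wm^^^^^^^^^^^^###bbbbbbbb
252 ............#......#.ommmmwmw..........##........mw^^^^^^^^^^^^^^^^^^^^^ww
264 ...###....###.......#bommmwm...........###....####w^^^^^^^^^^^^^^^^^^^^www
276 .###.....#####....###bomwwwm...........####.....###m^^^^^^^ww^^^^^^^^^wwww
288 ######.^#####........mommwmm......#...######^^#########m^^^^^^^^^^^^^^wwww
300 #############......#.bomwmmm...........######################wwm##########
312 #########.##mmmmmmmmmmmmmwmmmmmmmmmmmm..##################################
324 #########.#wwwwwwwwwwwwwwwwwwwwwwwwwww...#################################
```

The mallet lies flat on the bench, about 13 mm clear of the tail, and the gripper is free above it. Handing in.

```bash
python3 -c "
from plant import r
print(r.hand_in())"
```

```text
the job is handed in; nothing more can be done
None
```

I handed the job in at about 40 s; the hand-in gave no verdict. By my measurements the wedge is tight at about x = -26 mm on the board (taps of 14 and 25 N no longer moved it), and the mallet lies on the bench about 13 mm clear of it. The mallet slipped from the gripper during the first tap and I had to regrip it, and I could not measure the wedge's press on the block directly.

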